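Strip the tyre truer's shaft and fit the fresh drum that suits its keys

TASK

The roughing drum on the tyre truer is worn out, so strip the shaft from the top down, one piece at a time: lay the brass collar flat in the round steel dish, the orange finishing drum flat in the well of the wooden block, and the worn black drum flat in the red tray. Then, of the two fresh brown drums, take the one whose two keyways line up with the two keys of the shaft and lower it fully home on the shaft; leave the shaft otherwise bare, as I want to check how true the new drum is before the rest goes back on. Set each piece down rather than dropping it, and leave the other fresh drum and the red car where they are.

Things in the scene. Friction and masses are not known exactly. Their poses are not given: they have to be found in the camera images.
- collar_mid (a point): Brass knurled collar, 28 mm across, 16 mm tall, 17 mm hole; it stands loose (its screw is slackened) on top of the orange drum around the shaft's plain round end. Point: its centre, half-way up; z up.
- finish_mid (a point): Orange finishing drum, 44 mm across, 18 mm tall, in the middle of the stack on the shaft, under the collar and on the worn drum. The bore goes right through: 19 mm across, with two 10 mm wide keyways reaching 16 mm out from the centre, along its +x and -x. Point: its centre, half-way up; z is its axis.
- worn_mid (a point): Worn drum, bare black rubber all over with an blue hub, 58 mm across, 22 mm tall, the lowest piece on the shaft. The bore goes right through: 19 mm across, with two 10 mm wide keyways reaching 16 mm out from the centre, along its +x and -x. Point: its centre, half-way up; z is its axis.
- fresh_mid (a point): Fresh drum that fits: rust-brown abrasive sleeve, black rubber, blue hub, 58 mm across, 22 mm tall, standing on the apron. The bore goes right through: 19 mm across, with two 10 mm wide keyways reaching 16 mm out from the centre, OPPOSITE each other along its +x and -x, in one straight line. Point: its centre, half-way up (11 mm above its underside); z is its axis.
- other_mid (a point): The other fresh drum, the same but for its keyways, which stand at a right angle to each other (along its +x and +y): it does not go on this shaft. Point: its centre, half-way up. To be left where it is.
- shaft_seat (a point): Tyre truer (fixed; steel top 50 mm above the apron), upright 14 mm shaft that does not turn. Point: shaft axis, on the 48 mm seat flange (54 mm above apron); z up the shaft. Two brass keys 6 mm wide, along this point's +x and -x, reach 13 mm out and 38 mm up; a tapered 12 mm round end goes to 51 mm up. Bores have 2 mm play each side. From 90 mm out along +x stands an axle carriage, 35 mm tall.
- dish: Round steel parts dish (fixed), 62 mm across, rim 6 mm high, floor 2 mm thick, flat floor about 54 mm across. Place of the brass collar. Origin: centre of its underside, on the apron.
- seatblock: Dark wooden block (fixed), 86 mm square, 12 mm high, with a round orange-bottomed well in its top, 65 mm across and 4 mm deep (its floor is 8 mm above the apron). Place of the orange finishing drum. Origin: centre of its underside, on the apron.
- tray: Shallow square red tray (fixed), 90 mm square outside and 84 mm inside, rim 7 mm high, floor 2 mm thick. Place of the worn black drum. Origin: centre of its underside, on the apron.
- car_mid (a point): Red racing car with chrome trim, 138 mm long, 60 mm wide, 38 mm tall, standing on the apron; a bystander. Point: its middle, half-way up; its nose points to its -x.

How it is judged:
By the outcome, as a careful person would: the job done as asked, in the order asked, and still so for the second after the job is handed in, with the robot touching nothing.
It also fails if it takes over 112 s, if anything falls off the work surface, if the arm or the gripper's body presses on something with over 40 N, if the wrist force passes 120 N, or if a joint passes its speed limit or range.

ROBOT

A 6-joint arm with a two-finger parallel gripper is mounted at the origin on the work surface. World frame = base frame: x ahead of the robot, y to its left, z up, the work surface at z = 0. Lengths are in mm, angles in degrees, forces in N, time in s.
With the tool pointing down it reaches from about 350 to 850 mm from the base axis. Payload 8.1 kg.
Tool frame: the origin (TCP) lies midway between the tips of the shut fingers; the grasp point (between the pads) lies 19 mm behind it; z points along the fingers, y is the line along which they close (so a half turn about z gives the same grasp; the last joint's range is limited). The gripper opens to 85 mm and grips with 20 to 120 N. Pads are 22 mm wide; open, the fingers measure 114 mm over their backs; the gripper's body (76 mm by 85 mm) begins 54 mm behind the grasp point. The pads swing forward as they close: fully open they stand 13 mm farther back than shut.
Start: joints at [-79.206, 7.471, 85.268, -0, 87.261, -4.893], TCP at [162.255, -577.649, 231.292] pointing down, gripper open.
Joint ranges: [-169.43, 169.43], [-51.17, 129.36], [1.28, 143.12], [-76.62, 256.62], [0, 156.53], [-152.29, 152.29]. Speed limits (degrees/s): [136.94, 136.94, 159.86, 180, 180, 180].

INTERFACE

Orientations are given as [roll, pitch, yaw] about the fixed x, y, z axes, in that order (R = Rz(yaw) Ry(pitch) Rx(roll)).
In Python, from bench import sense, snapshot, camera_params, hand_in, masks_of, pinpoint gives the robot as it stands.
- The arm moves only by the tool step_arm, never from a script. Its argument "targets" is a list of rows, each an object with "angular": the turn, a rotation vector about the tool's x, y, z scaled (see below), a list of three; "dp": the shift along the tool's x, y, z scaled (see below), a list of three; "fingers": the closure, from 0 (fully open) to 1 (shut). A call has exactly 8 rows; each row is the pose to reach, as a shift and turn from the pose commanded when the call began, along the tool's axes at that moment, turning the shorter way round; what a row does not reach only later rows make up. The controller multiplies each number of a shift by 0.2 m and each number of a turn by 180 degrees. A row lasts 1/8 s, in which the tool goes at most 62.5 mm and 10.7 degrees, less where a joint would pass 70% of its speed; a pose out of reach is approached as far as the arm can. A call with a number of a shift or a turn outside -1 to 1 is refused whole. A call with a gripper value outside its range is refused whole. The fingers move at their own pace and stop on an object; "newtons" is the grip in N (left out, the last holds). Time passes only in rows, so rows that repeat a pose let the fingers close, or fill a call up. It gives the time, the measured TCP pose, the force, the opening and the grip force at its end, in the units of the state.
- sense(): the state, without advancing time (a new reading comes with each control period).
- snapshot(name): name is "side" or "top"; returns the picture (420x560x3 uint8, blue, green, red); there is no depth.
- camera_params(name): a dict with "vfov" (degrees; the focal length in pixels is half the picture's height over the tangent of half this angle, whatever the lens; pixels are square), "cx", "cy" (the principal point, pixels), "R" (3x3) and "t" (3): a world point X has camera coordinates R X + t. Camera axes: x right, y down, z forward; pixel columns grow to the right and rows downward; lengths in mm; the calibration is good to about 2 mm. A picture is of the moment at which its call begins. camera_params takes no time and is no camera call.
- hand_in(): hands the job in; it is judged then, once.
Trained networks look in the newest picture that a camera, given by its name, has taken for a name from the list of things; names that differ only in an ending like _2 or _b are one class to them, and where a whole thing is asked for, a point or a joint stands for the part that bears it (a point fixed in the world has none). Each returns a list of dicts, best first, with "conf" (0 to 1); they miss things now and then, are a little off and sometimes report something else, mostly with a low value. They report only what shows in the picture. A call takes as long as a camera call.
- masks_of(camera, label): "pixels" (420x560 bool, what is visible of it) and "at" ([column, row] in pixels, amid what is visible of it).
- pinpoint(camera, label): "at" ([column, row] in pixels: a listed point, or the origin of a listed thing).
The state is a dict: "time": time; "joint_pos": joint angles; "qd": joint speeds; "joint_efforts": joint torques, N m; "tool_pos": TCP position; "tcp_rot": TCP orientation; "ft_force": force on the tool from outside, world axes, zero at the start; "wrist_torque": the same for the moment, N m; "finger_gap": finger opening in mm; "grip_force": force on a finger pad.
Only numpy, scipy, OpenCV 4.12 (cv2) and the standard library are available. Lean on these libraries where they do the work, as an engineer would, in place of code of your own. Each camera call takes 0.05 s, during which the arm holds its last target. There are 200 camera calls.

## Working session

There is one attempt and no reset: what is moved stays moved. The work goes in short steps, Python scripts to look and compute and a tool call to move; the robot and the scene stay as the last step left them, time stands still between calls to the robot, and variables do not carry over. Pictures are saved under pics/ and viewed, at most 14 in all, crops included, and the job is handed in when it is done.

Besides the shell and the picture viewer there is one more tool, called after "Request:" by a JSON object that holds its "name" and its "arguments". step_arm: Moves the arm, as the interface text tells. Its arguments: {"type":"object","properties":{"targets":{"type":"array","items":{"type":"object","properties":{"angular":{"type":"array","items":{"type":"number","minimum":-1,"maximum":1}},"dp":{"type":"array","items":{"type":"number","minimum":-1,"maximum":1}},"fingers":{"type":"number"}}}},"newtons":{"type":"number"}},"required":["targets"]}

```bash
mkdir -p pics
cat > h.py <<'E'
import numpy as np, cv2
from bench import *
def cam(n):
    p=camera_params(n); f=210/np.tan(np.radians(p["vfov"]/2))
    return f,p["cx"],p["cy"],np.array(p["R"]),np.array(p["t"])
def ray(n,uv):
    f,cx,cy,R,t=cam(n); d=R.T@np.array([(uv[0]-cx)/f,(uv[1]-cy)/f,1]); return -R.T@t,d
def onz(n,uv,z):
    o,d=ray(n,uv); return o+d*(z-o[2])/d[2]
def proj(n,X):
    f,cx,cy,R,t=cam(n); c=R@np.array(X)+t; return np.array([cx+f*c[0]/c[2],cy+f*c[1]/c[2]])
def tri(a,b):
    (o1,d1),(o2,d2)=ray("top",a),ray("side",b)
    s=np.linalg.lstsq(np.stack([d1,-d2],1),o2-o1,rcond=None)[0]
    p,q=o1+s[0]*d1,o2+s[1]*d2; return (p+q)/2,np.linalg.norm(p-q)
E
python3 - <<'E'
from h import *
ims={n:snapshot(n) for n in("top","side")}
for n in ims: cv2.imwrite(f"pics/{n}0.png",ims[n]); f,cx,cy,R,t=cam(n); print(n,f,cx,cy,-R.T@t,R.round(2).tolist())
for l in "collar_mid finish_mid worn_mid fresh_mid other_mid shaft_seat dish seatblock tray car_mid".split():
    r={n:pinpoint(n,l) for n in ims}
    print(l,{n:[(np.round(q["at"],1).tolist(),round(q["conf"],2)) for q in r[n][:2]] for n in r}, [x.round(1).tolist() if hasattr(x,'round') else x for x in tri(r["top"][0]["at"],r["side"][0]["at"])] if all(r.values()) else "")
s=sense();print(s["time"],s["tool_pos"],s["tcp_rot"])
E
```

```text
top 487.2875473141498 277.5781719858525 208.5224114858668 [ 444.72461389    5.77961331 1170.28180319] [[0.02, -1.0, -0.0], [-0.99, -0.02, -0.15], [0.15, 0.0, -0.99]]
side 480.90664536768975 281.51764075926906 205.96844874533238 [558.67027445 573.31436517 752.57952634] [[-1.0, -0.03, -0.0], [-0.02, 0.76, -0.65], [0.02, -0.65, -0.76]]
collar_mid {'top': [([273.1, 204.3], 0.48), ([278.9, 204.2], 0.34)], 'side': [([261.7, 204.4], 0.76)]} [[612.7, 20.2, 102.7], 4.2]
finish_mid {'top': [([278.2, 205.3], 0.6), ([196.6, 282.3], 0.53)], 'side': [([261.5, 211.9], 0.7)]} [[615.4, 8.9, 68.2], 3.2]
worn_mid {'top': [([275.2, 205.9], 0.47)], 'side': []} 
fresh_mid {'top': [([197.2, 282.6], 0.87), ([277.4, 282.2], 0.57)], 'side': [([358.1, 322.9], 0.63)]} [[439.9, 195.9, 6.0], 10.1]
other_mid {'top': [([413.7, 236.2], 0.96)], 'side': [([298.8, 125.0], 0.9), ([210.1, 133.7], 0.63)]} [[552.4, -316.9, 3.2], 5.3]
shaft_seat {'top': [([272.2, 207.1], 0.57)], 'side': [([261.7, 220.7], 0.85)]} [[613.5, 22.6, 59.1], 5.4]
dish {'top': [([159.3, 230.1], 0.83)], 'side': [([293.5, 379.4], 0.76), ([346.3, 160.2], 0.32)]} [[554.8, 293.7, 6.4], 5.6]
seatblock {'top': [([369.0, 279.6], 0.57), ([159.6, 229.6], 0.52)], 'side': [([345.0, 161.2], 0.57)]} [[447.0, -211.3, -10.8], 5.9]
tray {'top': [([276.9, 280.8], 0.68)], 'side': [([259.7, 204.6], 0.74), ([354.0, 236.8], 0.59)]} [[530.2, 18.1, 111.4], 175.5]
car_mid {'top': [([389.5, 157.5], 0.86)], 'side': [([354.1, 235.6], 0.59), ([212.0, 136.8], 0.58)]} [[578.4, -124.0, 41.8], 387.8]
1.1 [ 162.2757993  -577.64068246  231.28128947] [-1.79999094e+02 -1.62702364e-03  1.56883592e+01]
```

View pics/top0.png

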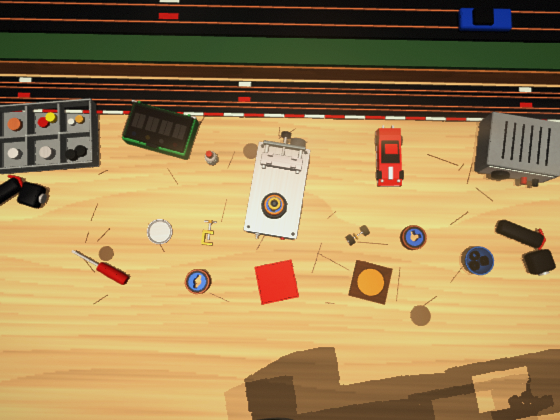

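View pics/side0.png

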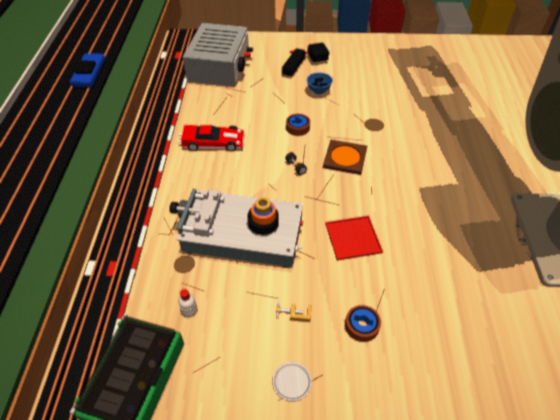

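The top picture shows the shaft at about (274,204), the drums at (198,282) and (413,237), tray (277,281), block (370,281) and dish (160,231). I'll zoom in on the keyways.

Run:
```python
from h import *
T,S=cv2.imread("pics/top0.png"),cv2.imread("pics/side0.png")
c=lambda I,u,v,r=20:cv2.resize(I[v-r:v+r,u-r:u+r],(266,266),interpolation=cv2.INTER_CUBIC)
cv2.imwrite("pics/z.png",np.vstack([np.hstack([c(T,198,282),c(T,413,237),c(T,274,205)]),np.hstack([c(S,363,322),c(S,298,124),c(S,262,214,24)])]))
```

```text
(no output)
```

View pics/z.png

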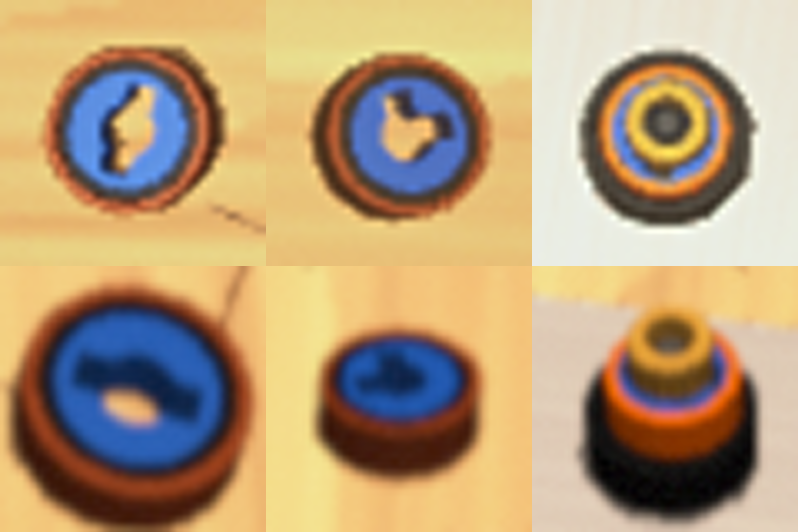

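The left drum (198,282) has its keyways opposite each other and is the one that fits. The right drum (413,237) has the right-angled pair. Next I'll measure poses by contour.

```bash
cat > m.py <<'E'
from h import *
def warp(n,img,c,z,half=60,s=8):
    # orthographic patch at height z: pixel (i,j)-> x=c0+half-i/s (up=+x), y=c1+half-j/s (left=+y)
    N=int(2*half*s); P=np.float32([[0,0],[N,0],[N,N],[0,N]])
    W=[(c[0]+half-v/s,c[1]+half-u/s,z) for u,v in P]
    H=cv2.getPerspectiveTransform(P,np.float32([proj(n,w) for w in W]))
    return cv2.warpPerspective(img,H,(N,N),flags=cv2.INTER_CUBIC|cv2.WARP_INVERSE_MAP)
def big(m):
    cs,_=cv2.findContours(m.astype(np.uint8),0,1); return max(cs,key=cv2.contourArea)
def w(c,half,s,p): return (round(c[0]+half-p[1]/s,1),round(c[1]+half-p[0]/s,1))
E
python3 - <<'E'
from m import *
I={n:cv2.imread(f"pics/{n}0.png") for n in("top","side")}
def seg(n,c,z,f,half=60,nm=""):
    P=warp(n,I[n],c,z,half); h=cv2.cvtColor(P,cv2.COLOR_BGR2HSV).astype(int); k=big(f(h)); r=cv2.minAreaRect(k);e=cv2.fitEllipse(k)
    print(nm,n,"rect",w(c,half,8,r[0]),np.round(np.array(r[1])/8,1),round(r[2],1),"ell",w(c,half,8,e[0]),np.round(np.array(e[1])/8,1)); return P,h
red=lambda h:((h[...,0]<6)|(h[...,0]>172))&(h[...,1]>180)&(h[...,2]>100)
blue=lambda h:(h[...,0]>95)&(h[...,0]<125)&(h[...,1]>110)&(h[...,2]>60)
orange=lambda h:(h[...,0]>8)&(h[...,0]<20)&(h[...,1]>215)&(h[...,2]>150)
bluefill=blue
white=lambda h:(h[...,1]<45)&(h[...,2]>150)
for n in I:
    seg(n,onz("top",(277,281),4)[:2],7,red,70,"tray")
    seg(n,onz("top",(370,281),8)[:2],8,orange,50,"well")
    seg(n,onz("top",(160,231),6)[:2],6,white,50,"dish")
    P,h=seg(n,onz("top",(198,282),22)[:2],22,blue,36,"fresh")
    cv2.imwrite(f"pics/f_{n}.png",P)
    seg(n,onz("top",(413,237),22)[:2],22,blue,36,"other")
    P,h=seg(n,onz("top",(273,190),50)[:2],50,white,130,"plate")
    sc=onz("top",(274,205),90)[:2]
    seg(n,sc,94,lambda h:(h[...,0]>3)&(h[...,0]<17)&(h[...,1]>170)&(h[...,2]>130),40,"orangedrum")
    seg(n,sc,110,lambda h:(h[...,0]>14)&(h[...,0]<28)&(h[...,1]>100)&(h[...,2]>130),30,"collar")
cv2.imwrite("pics/f.png",np.hstack([cv2.resize(cv2.imread(f"pics/f_{n}.png"),(400,400)) for n in I]))
E
```

```text
tray top rect (np.float64(441.3), np.float64(10.3)) [89.6 89.2] 77.4 ell (np.float64(441.1), np.float64(10.5)) [103.5 104.1]Traceback (most recent call last):
  File "<stdin>", line 13, in <module>
  File "<stdin>", line 4, in seg
  File "m.py", line 9, in big
    cs,_=cv2.findContours(m.astype(np.uint8),0,1); return max(cs,key=cv2.contourArea)
                                                          ~~~^^^^^^^^^^^^^^^^^^^^^^^^
ValueError: max() iterable argument is empty
```

```bash
cat > seg.py <<'E'
from m import *
I={}
def load(k): 
    for n in("top","side"): I[n]=cv2.imread(f"pics/{n}{k}.png")
def seg(n,c,z,f,half=60,nm=""):
    P=warp(n,I[n],c,z,half); h=cv2.cvtColor(P,cv2.COLOR_BGR2HSV).astype(int)
    try:
        k=big(f(h)); r=cv2.minAreaRect(k);e=cv2.fitEllipse(k)
        print(nm,n,"rect",*w(c,half,8,r[0]),np.round(np.array(r[1])/8,1),round(r[2],1),"ell",*w(c,half,8,e[0]),np.round(np.array(e[1])/8,1))
    except Exception as x: print(nm,n,"fail",h[h.shape[0]//2,h.shape[1]//2])
    return P,h
red=lambda h:((h[...,0]<6)|(h[...,0]>172))&(h[...,1]>180)&(h[...,2]>100)
blue=lambda h:(h[...,0]>95)&(h[...,0]<125)&(h[...,1]>110)&(h[...,2]>60)
orange=lambda h:(h[...,0]>8)&(h[...,0]<20)&(h[...,1]>185)&(h[...,2]>150)
white=lambda h:(h[...,1]<45)&(h[...,2]>150)
E
python3 - <<'E'
from seg import *
load(0)
for n in I:
    seg(n,onz("top",(277,281),4)[:2],7,red,70,"tray")
    seg(n,onz("top",(370,281),8)[:2],8,orange,50,"well")
    seg(n,onz("top",(160,231),6)[:2],6,white,50,"dish")
    P,h=seg(n,onz("top",(198,282),22)[:2],22,blue,36,"fresh")
    cv2.imwrite(f"pics/f_{n}.png",P)
    seg(n,onz("top",(413,237),22)[:2],22,blue,36,"other")
    P,h=seg(n,onz("top",(273,190),50)[:2],50,white,130,"plate")
    sc=onz("top",(274,205),90)[:2]
    seg(n,sc,94,lambda h:(h[...,0]>3)&(h[...,0]<17)&(h[...,1]>170)&(h[...,2]>130),40,"orangedrum")
    seg(n,sc,110,lambda h:(h[...,0]>14)&(h[...,0]<28)&(h[...,1]>100)&(h[...,2]>130),30,"collar")
cv2.imwrite("pics/f.png",np.hstack([cv2.resize(cv2.imread(f"pics/f_{n}.png"),(400,400)) for n in I]))
E
```

```text
tray top rect 441.3 10.3 [89.6 89.2] 77.4 ell 441.1 10.5 [103.5 104.1]
well top rect 445.1 -211.1 [63.6 63.7] 45.0 ell 445.0 -211.1 [63.7 63.8]
dish top rect 555.8 293.8 [59.  59.6] 90.0 ell 555.3 293.3 [56.8 59.2]
fresh top rect 438.5 195.8 [41.8 41.5] 40.4 ell 438.4 195.8 [41.4 41.9]
other top rect 551.5 -312.9 [40.5 40.6] 90.0 ell 551.8 -312.7 [40.5 40.8]
plate top rect 648.4 14.0 [124.4 226.6] 8.0 ell 649.7 13.4 [147.9 235. ]
orangedrum top rect 612.1 19.3 [45.4 44.7] 78.4 ell 612.1 19.3 [44.4 45.4]
collar top rect 612.9 17.7 [27.4 29.7] 54.8 ell 613.3 18.2 [26.1 31.5]
tray side rect 442.1 14.7 [89.  90.2] 77.2 ell 442.1 14.6 [103.8 104.5]
well side rect 446.1 -209.7 [64.4 64.9] 62.9 ell 445.8 -209.7 [64.5 65.2]
dish side rect 543.7 296.3 [42.6 14.1] 2.7 ell 545.6 297.6 [12.5 38.8]
fresh side rect 438.5 197.3 [43.8 43.9] 90.0 ell 438.5 197.2 [43.8 44. ]
other side rect 552.8 -309.6 [43.9 42.7] 60.9 ell 552.8 -309.7 [42.5 43.9]
plate side rect 753.5 34.5 [ 9.7 20.2] 10.0 ell 753.8 34.1 [ 8.9 21.3]
orangedrum side rect 613.2 31.7 [44.5 45.5] 4.3 ell 612.1 25.8 [40.4 50.5]
collar side rect 611.0 13.0 [59.9 48.9] 90.0 ell 610.9 6.9 [52.  59.4]
```

View pics/f.png

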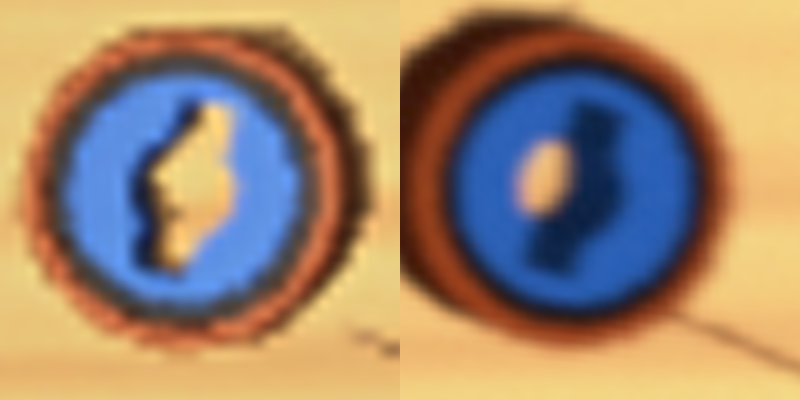

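Both cameras agree within about 1.5 mm: the fresh drum is at (438,196) with its keyway at about −18°, and the shaft is at about (612,20) at −8°. Next, a small planner.

```bash
cat > go.py <<'E'
import sys
from bench import sense
import numpy as np
from scipy.spatial.transform import Rotation as Ro
# usage: go.py x y z yaw [x y z yaw ...]; prints dp/angular from the present pose, chained per call
s=sense(); p=np.array(s["tool_pos"]); r=Ro.from_euler("xyz",s["tcp_rot"],degrees=True)
print("t",round(s["time"],2),p.round(1),np.round(s["tcp_rot"],1),"F",np.round(s["ft_force"],1),"gap",round(s["finger_gap"],1),round(s["grip_force"],1))
a=list(map(float,sys.argv[1:]))
for i in range(0,len(a),4):
    q=np.array(a[i:i+3]); rr=Ro.from_euler("xyz",[180,0,a[i+3]],degrees=True)
    print(a[i:i+4],"dp",(r.inv().apply(q-p)/200).round(4).tolist(),"ang",((r.inv()*rr).as_rotvec(degrees=True)/180).round(4).tolist())
    if len(sys.argv)>5 and i+4<len(a) and a[i]!=0: pass
E
python3 go.py 314 -380 231 -8
python3 - <<'E'
from seg import *
load(0)
for n,c in(("top",(438.5,196)),("side",(438.5,197))):
    P=warp(n,I[n],c,22,15,20);h=cv2.cvtColor(P,cv2.COLOR_BGR2HSV).astype(int)
    m=~((h[...,0]>98)&(h[...,0]<125)&(h[...,1]>100)&(h[...,2]>110)) if n=="top" else (h[...,2]<110)|(h[...,0]<90)
    # restrict to the bore
    yy,xx=np.mgrid[:600,:600]; m&=np.hypot(xx-300,yy-300)<17*20
    k=big(m); r=cv2.minAreaRect(k);mo=cv2.moments(m.astype(np.uint8),True); th=0.5*np.degrees(np.arctan2(2*mo["mu11"],mo["mu20"]-mo["mu02"]))
    print(n,w(c,15,20,r[0]),np.array(r[1])/20,r[2],th)
# plate edges
P=warp("top",I["top"],(648,14),50,130,4); h=cv2.cvtColor(P,cv2.COLOR_BGR2HSV).astype(int)
m=white(h); left=[];right=[]
for v in range(330,860,10):
    j=np.flatnonzero(m[v]); 
    if len(j)>200: left.append((v,j[0])); right.append((v,j[-1]))
for e in(left,right):
    e=np.array(e); 
    for _ in range(3):
        f=np.polyfit(e[:,0],e[:,1],1); e=e[abs(np.polyval(f,e[:,0])-e[:,1])<4]
    print(len(e),np.degrees(np.arctan(f[0])))
E
```

```text
t 1.1 [ 162.3 -577.6  231.3] [-180.    -0.    15.7] F [0.7 0.7 0.7] gap 85.5 0.0
[314.0, -380.0, 231.0, -8.0] dp [0.9976, -0.7463, 0.0014] ang [-0.0, -0.0, 0.1316]
top (438.5, 194.8) [29.88998718 19.48863678] 88.5797348022461 -69.91199398397234
side (438.6, 197.8) [29.8028656  17.24746399] 89.29557800292969 -72.17268060089704
53 -8.43631149984347
53 -7.812866263960342
```

Request:
{"name": "step_arm", "arguments": {"targets": [{"dp": [0.9976,-0.7463,0],"angular": [0,0,0.1316],"fingers": 0},{"dp": [0.9976,-0.7463,0],"angular": [0,0,0.1316],"fingers": 0},{"dp": [0.9976,-0.7463,0],"angular": [0,0,0.1316],"fingers": 0},{"dp": [0.9976,-0.7463,0],"angular": [0,0,0.1316],"fingers": 0},{"dp": [0.9976,-0.7463,0],"angular": [0,0,0.1316],"fingers": 0},{"dp": [0.9976,-0.7463,0],"angular": [0,0,0.1316],"fingers": 0},{"dp": [0.9976,-0.7463,0],"angular": [0,0,0.1316],"fingers": 0},{"dp": [0.9976,-0.7463,0],"angular": [0,0,0.1316],"fingers": 0}], "newtons": 30}}

```text
time: 2.1
tool_pos: [313.2, -380.9, 231.2]
tcp_rot: [-180.0, 0.0, -8.1]
ft_force: [-0.4, -0.1, 0.5]
finger_gap: 85.8
grip_force: 0.0
```

```bash
python3 go.py 460 -183 220 -8 612 18 200 -8
```

```text
t 2.1 [ 313.2 -380.9  231.2] [-180.     0.    -8.1] F [-0.4 -0.1  0.5] gap 85.8 0.0
[460.0, -183.0, 220.0, -8.0] dp [0.587, -1.0831, 0.0558] ang [-0.0, 0.0001, -0.0006]
[612.0, 18.0, 200.0, -8.0] dp [1.1976, -2.1853, 0.1558] ang [-0.0, 0.0001, -0.0006]
```

Request:
{"name": "step_arm", "arguments": {"targets": [{"dp": [0.4,-0.73,0.05],"angular": [0,0,0],"fingers": 0},{"dp": [0.4,-0.73,0.05],"angular": [0,0,0],"fingers": 0},{"dp": [0.4,-0.73,0.05],"angular": [0,0,0],"fingers": 0},{"dp": [0.4,-0.73,0.05],"angular": [0,0,0],"fingers": 0},{"dp": [0.5,-0.91,0.08],"angular": [0,0,0],"fingers": 0},{"dp": [0.54,-0.985,0.08],"angular": [0,0,0],"fingers": 0},{"dp": [0.54,-0.985,0.08],"angular": [0,0,0],"fingers": 0},{"dp": [0.54,-0.985,0.08],"angular": [0,0,0],"fingers": 0}]}}

```text
time: 3.1
tool_pos: [447.8, -201.1, 215.5]
tcp_rot: [180.0, 0.0, -8.0]
ft_force: [0.4, 0.1, 0.4]
finger_gap: 85.2
grip_force: 0.0
```

Request:
{"name": "step_arm", "arguments": {"targets": [{"dp": [0.54,-0.985,0.08],"angular": [0,0,0],"fingers": 0},{"dp": [0.54,-0.985,0.08],"angular": [0,0,0],"fingers": 0},{"dp": [0.54,-0.985,0.08],"angular": [0,0,0],"fingers": 0},{"dp": [0.54,-0.985,0.08],"angular": [0,0,0],"fingers": 0},{"dp": [0.54,-0.985,0.08],"angular": [0,0,0],"fingers": 0},{"dp": [0.54,-0.985,0.08],"angular": [0,0,0],"fingers": 0},{"dp": [0.54,-0.985,0.08],"angular": [0,0,0],"fingers": 0},{"dp": [0.54,-0.985,0.08],"angular": [0,0,0],"fingers": 0}]}}

```text
time: 4.1
tool_pos: [582.5, -21.0, 199.6]
tcp_rot: [180.0, -0.0, -8.1]
ft_force: [-0.6, -0.1, 0.3]
finger_gap: 85.4
grip_force: 0.0
```

```bash
python3 go.py 612.5 19.5 97 -8
```

```text
t 4.1 [582.5 -21.  199.6] [180.   -0.   -8.1] F [-0.6 -0.1  0.3] gap 85.4 0.0
[612.5, 19.5, 97.0, -8.0] dp [0.1199, -0.2218, 0.5131] ang [0.0, -0.0001, -0.0005]
```

Request:
{"name": "step_arm", "arguments": {"targets": [{"dp": [0.12,-0.222,0.1],"angular": [0,0,0],"fingers": 0},{"dp": [0.12,-0.222,0.25],"angular": [0,0,0],"fingers": 0},{"dp": [0.12,-0.222,0.513],"angular": [0,0,0],"fingers": 0},{"dp": [0.12,-0.222,0.513],"angular": [0,0,0],"fingers": 0},{"dp": [0.12,-0.222,0.513],"angular": [0,0,0],"fingers": 0.3},{"dp": [0.12,-0.222,0.513],"angular": [0,0,0],"fingers": 0.5},{"dp": [0.12,-0.222,0.513],"angular": [0,0,0],"fingers": 0.5},{"dp": [0.12,-0.222,0.513],"angular": [0,0,0],"fingers": 0.5}]}}

```text
time: 5.1
tool_pos: [613.3, 20.7, 97.8]
tcp_rot: [-180.0, -0.1, -8.0]
ft_force: [0.2, 1.2, 0.3]
finger_gap: 42.7
grip_force: 0.0
```

Run:
```python
from h import *
for n in("top","side"): cv2.imwrite(f"pics/{n}1.png",snapshot(n))
T,S=cv2.imread("pics/top1.png"),cv2.imread("pics/side1.png")
c=lambda I,u,v,r=30:cv2.resize(I[v-r:v+r,u-r:u+r],(400,400),interpolation=cv2.INTER_CUBIC)
cv2.imwrite("pics/z1.png",np.hstack([c(T,274,205),c(S,262,205)]))
```

```text
(no output)
```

View pics/z1.png

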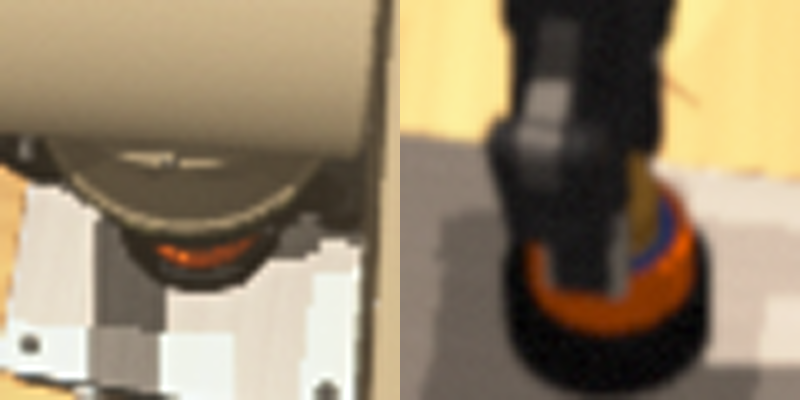

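The side view shows the finger beside the collar, about 2–3 mm above the orange drum's face, and roughly centred in x once the yaw is allowed for. Closing now.

Request:
{"name": "step_arm", "arguments": {"targets": [{"dp": [0,0,0],"angular": [0,0,0],"fingers": 0.6},{"dp": [0,0,0],"angular": [0,0,0],"fingers": 0.7},{"dp": [0,0,0],"angular": [0,0,0],"fingers": 0.8},{"dp": [0,0,0],"angular": [0,0,0],"fingers": 0.9},{"dp": [0,0,0],"angular": [0,0,0],"fingers": 1},{"dp": [0,0,0],"angular": [0,0,0],"fingers": 1},{"dp": [0,0,0],"angular": [0,0,0],"fingers": 1},{"dp": [0,0,0],"angular": [0,0,0],"fingers": 1}], "newtons": 30}}

```text
time: 6.2
tool_pos: [612.8, 20.8, 96.8]
tcp_rot: [-180.0, -0.0, -8.0]
ft_force: [-0.7, 0.0, 3.1]
finger_gap: 26.8
grip_force: 29.8
```

```bash
python3 go.py
```

```text
t 6.2 [612.8  20.8  96.8] [-180.   -0.   -8.] F [-0.7  0.   3.1] gap 26.8 29.8
```

```bash
python3 go.py 612.8 20.8 160 -8 584 157 120 -8  555.5 294.2 60 -8 555.5 294.2 5.5 -8
```

```text
t 6.2 [612.8  20.8  96.8] [-180.   -0.   -8.] F [-0.7  0.   3.1] gap 26.8 29.8
[612.8, 20.8, 160.0, -8.0] dp [0.0002, -0.0002, -0.3158] ang [-0.0, -0.0001, -0.0]
[584.0, 157.0, 120.0, -8.0] dp [-0.2372, -0.6546, -0.1158] ang [-0.0, -0.0001, -0.0]
[555.5, 294.2, 60.0, -8.0] dp [-0.4739, -1.314, 0.1842] ang [-0.0, -0.0001, -0.0]
[555.5, 294.2, 5.5, -8.0] dp [-0.4739, -1.314, 0.4567] ang [-0.0, -0.0001, -0.0]
```

Request:
{"name": "step_arm", "arguments": {"targets": [{"dp": [0,0,-0.08],"angular": [0,0,0],"fingers": 1},{"dp": [0,0,-0.24],"angular": [0,0,0],"fingers": 1},{"dp": [0,0,-0.316],"angular": [0,0,0],"fingers": 1},{"dp": [-0.06,-0.16,-0.316],"angular": [0,0,0],"fingers": 1},{"dp": [-0.15,-0.42,-0.3],"angular": [0,0,0],"fingers": 1},{"dp": [-0.237,-0.655,-0.2],"angular": [0,0,0],"fingers": 1},{"dp": [-0.32,-0.9,-0.1],"angular": [0,0,0],"fingers": 1},{"dp": [-0.36,-1,0],"angular": [0,0,0],"fingers": 1}]}}

```text
time: 7.2
tool_pos: [568.4, 231.4, 96.2]
tcp_rot: [-180.0, -0.0, -7.9]
ft_force: [0.6, -0.8, 0.2]
finger_gap: 26.9
grip_force: 29.7
```

```bash
python3 go.py 555.5 294.2 20 -8 555.5 294.2 6 -8
```

```text
t 7.2 [568.4 231.4  96.2] [-180.    -0.    -7.9] F [ 0.6 -0.8  0.2] gap 26.9 29.7
[555.5, 294.2, 20.0, -8.0] dp [-0.1066, -0.302, 0.3811] ang [-0.0002, -0.0, 0.0008]
[555.5, 294.2, 6.0, -8.0] dp [-0.1066, -0.302, 0.4511] ang [-0.0002, -0.0, 0.0008]
```

Request:
{"name": "step_arm", "arguments": {"targets": [{"dp": [-0.114,-0.314,0.2],"angular": [0,0,0],"fingers": 1},{"dp": [-0.114,-0.314,0.3],"angular": [0,0,0],"fingers": 1},{"dp": [-0.114,-0.314,0.38],"angular": [0,0,0],"fingers": 1},{"dp": [-0.114,-0.314,0.42],"angular": [0,0,0],"fingers": 1},{"dp": [-0.114,-0.314,0.44],"angular": [0,0,0],"fingers": 1},{"dp": [-0.114,-0.314,0.45],"angular": [0,0,0],"fingers": 1},{"dp": [-0.114,-0.314,0.455],"angular": [0,0,0],"fingers": 1},{"dp": [-0.114,-0.314,0.455],"angular": [0,0,0],"fingers": 1}]}}

```text
time: 8.2
tool_pos: [555.8, 294.2, 6.3]
tcp_rot: [-180.0, -0.0, -8.0]
ft_force: [0.2, 0.8, -1.1]
finger_gap: 27.0
grip_force: 29.8
```

Run:
```python
from h import *
for n in("top","side"): cv2.imwrite(f"pics/{n}2.png",snapshot(n))
T,S=cv2.imread("pics/top2.png"),cv2.imread("pics/side2.png")
c=lambda I,u,v,r=30:cv2.resize(I[v-r:v+r,u-r:u+r],(400,400),interpolation=cv2.INTER_CUBIC)
cv2.imwrite("pics/z2.png",np.hstack([c(T,274,205),c(S,293,375,40)]))
```

```text
(no output)
```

View pics/z2.png

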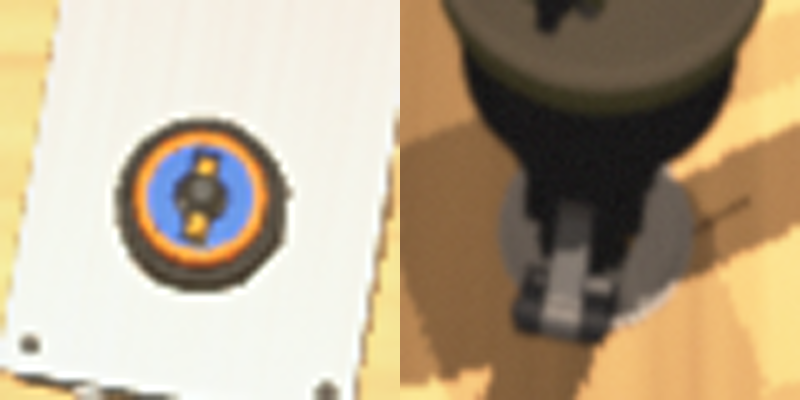

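The shaft's brass keys (205,165)–(195,228) in the crop run along the plate's axis, and the finger stands just inside the dish's near rim. Lowering gently.

Request:
{"name": "step_arm", "arguments": {"targets": [{"dp": [0,0,0.002],"angular": [0,0,0],"fingers": 1},{"dp": [0,0,0.004],"angular": [0,0,0],"fingers": 1},{"dp": [0,0,0.006],"angular": [0,0,0],"fingers": 1},{"dp": [0,0,0.007],"angular": [0,0,0],"fingers": 1},{"dp": [0,0,0.008],"angular": [0,0,0],"fingers": 1},{"dp": [0,0,0.008],"angular": [0,0,0],"fingers": 1},{"dp": [0,0,0.008],"angular": [0,0,0],"fingers": 1},{"dp": [0,0,0.008],"angular": [0,0,0],"fingers": 1}]}}

```text
time: 9.3
tool_pos: [555.4, 294.2, 4.8]
tcp_rot: [180.0, 0.0, -8.0]
ft_force: [-4.1, -1.8, 6.3]
finger_gap: 27.0
grip_force: 30.5
```

Contact came at the predicted height. Releasing and lifting.

Request:
{"name": "step_arm", "arguments": {"targets": [{"dp": [0,0,0],"angular": [0,0,0],"fingers": 0.66},{"dp": [0,0,0],"angular": [0,0,0],"fingers": 0.62},{"dp": [0,0,0],"angular": [0,0,0],"fingers": 0.6},{"dp": [0,0,-0.02],"angular": [0,0,0],"fingers": 0.58},{"dp": [0,0,-0.1],"angular": [0,0,0],"fingers": 0.55},{"dp": [0,0,-0.3],"angular": [0,0,0],"fingers": 0.4},{"dp": [0,0.2,-0.6],"angular": [0,0,0],"fingers": 0.2},{"dp": [0.1,0.4,-0.65],"angular": [0,0,0],"fingers": 0}]}}

```text
time: 10.3
tool_pos: [565.9, 213.2, 140.0]
tcp_rot: [-179.8, -0.4, -7.8]
ft_force: [2.0, -0.2, 0.0]
finger_gap: 84.1
grip_force: 0.0
```

```bash
python3 go.py
python3 - <<'E'
from seg import *
load(2)
import cv2
c=(612.5,19.5)
n="top"
P,h=seg(n,c,94,lambda h:(h[...,0]>3)&(h[...,0]<17)&(h[...,1]>170)&(h[...,2]>130),40,"orangedrum")
P=warp(n,I[n],c,92,25,16);cv2.imwrite("pics/key.png",P);h=cv2.cvtColor(P,cv2.COLOR_BGR2HSV).astype(int)
m=(h[...,0]>14)&(h[...,0]<30)&(h[...,1]>100)&(h[...,2]>110)
yy,xx=np.mgrid[:800,:800]; m&=np.hypot(xx-400,yy-400)<16*16
v,u=np.nonzero(m); e=np.linalg.eigh(np.cov(np.stack([-v,-u])))[1][:,-1]; print("keys centre",w(c,25,16,(u.mean(),v.mean())),"ang",np.degrees(np.arctan(e[1]/e[0])),m.sum()/256)
# dish/collar
for n in("top","side"):
    I[n]=snapshot(n); cv2.imwrite(f"pics/{n}3.png",I[n])
    seg(n,(555.5,294.2),18,lambda h:(h[...,0]>14)&(h[...,0]<30)&(h[...,1]>140),26,"collar")
T,S=I["top"],I["side"]
c=lambda I,u,v,r=30:cv2.resize(I[v-r:v+r,u-r:u+r],(400,400),interpolation=cv2.INTER_CUBIC)
cv2.imwrite("pics/z3.png",np.hstack([c(T,160,231),c(S,293,375,40)]))
E
```

```text
t 10.3 [565.9 213.2 140. ] [-179.8   -0.4   -7.8] F [ 2.  -0.2  0. ] gap 84.1 0.0
orangedrum top rect 612.0 19.3 [44.8 45.2] 42.0 ell 611.9 19.3 [44.3 45.8]
keys centre (np.float64(610.8), np.float64(19.3)) ang -8.107156487542476 95.98828125
collar top rect 547.6 292.6 [26.8 10.4] 2.3 ell 548.4 292.2 [11.1 26.6]
collar side rect 556.7 298.3 [30.1 27. ] 7.9 ell 556.6 298.2 [27.1 30.2]
```

View pics/z3.png

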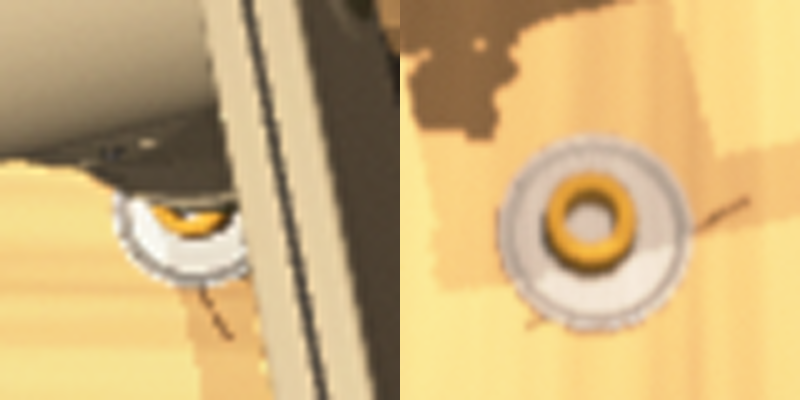

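The collar lies flat in the dish. Next the orange drum.

Request:
{"name": "step_arm", "arguments": {"targets": [{"dp": [0.37,0.918,0],"angular": [0,0,0],"fingers": 0},{"dp": [0.37,0.918,0],"angular": [0,0,0],"fingers": 0},{"dp": [0.37,0.918,0],"angular": [0,0,0],"fingers": 0},{"dp": [0.37,0.918,0],"angular": [0,0,0],"fingers": 0},{"dp": [0.37,0.918,0],"angular": [0,0,0],"fingers": 0},{"dp": [0.37,0.918,0.1],"angular": [0,0,0],"fingers": 0},{"dp": [0.37,0.918,0.1],"angular": [0,0,0],"fingers": 0},{"dp": [0.37,0.918,0.1],"angular": [0,0,0],"fingers": 0}]}}

```text
time: 11.4
tool_pos: [611.1, 21.2, 113.4]
tcp_rot: [180.0, 0.1, -7.9]
ft_force: [0.5, 0.1, -0.3]
finger_gap: 85.2
grip_force: 0.0
```

```bash
python3 go.py 612 20 77.5 -8.2
```

```text
t 11.4 [611.1  21.2 113.4] [ 1.8e+02  1.0e-01 -7.9e+00] F [ 0.5  0.1 -0.3] gap 85.2 0.0
[612.0, 20.0, 77.5, -8.2] dp [0.0056, 0.0055, 0.1793] ang [0.0, 0.0005, 0.0016]
```

Request:
{"name": "step_arm", "arguments": {"targets": [{"dp": [0.0056,0.0055,0.1],"angular": [0,0,0.0016],"fingers": 0},{"dp": [0.0056,0.0055,0.18],"angular": [0,0,0.0016],"fingers": 0},{"dp": [0.0056,0.0055,0.18],"angular": [0,0,0.0016],"fingers": 0.2},{"dp": [0.0056,0.0055,0.18],"angular": [0,0,0.0016],"fingers": 0.35},{"dp": [0.0056,0.0055,0.18],"angular": [0,0,0.0016],"fingers": 0.4},{"dp": [0.0056,0.0055,0.18],"angular": [0,0,0.0016],"fingers": 0.5},{"dp": [0.0056,0.0055,0.18],"angular": [0,0,0.0016],"fingers": 0.8},{"dp": [0.0056,0.0055,0.18],"angular": [0,0,0.0016],"fingers": 0.8}], "newtons": 30}}

```text
time: 12.4
tool_pos: [613.4, 18.7, 79.1]
tcp_rot: [-180.0, -0.1, -8.3]
ft_force: [-0.7, 0.6, 5.3]
finger_gap: 43.1
grip_force: 30.3
```

```bash
python3 go.py 612 20 140 -8
python3 - <<'E'
from h import *
S=snapshot("side");cv2.imwrite("pics/side4.png",S)
u,v,r=262,212,35
cv2.imwrite("pics/z4.png",cv2.resize(S[v-r:v+r,u-r:u+r],(560,560),interpolation=cv2.INTER_CUBIC))
E
```

```text
t 12.4 [613.4  18.7  79.1] [-1.8e+02 -1.0e-01 -8.3e+00] F [-0.7  0.6  5.3] gap 43.1 30.3
[612.0, 20.0, 140.0, -8.0] dp [-0.0075, -0.0054, -0.3045] ang [-0.0, -0.0005, -0.0016]
```

View pics/z4.png

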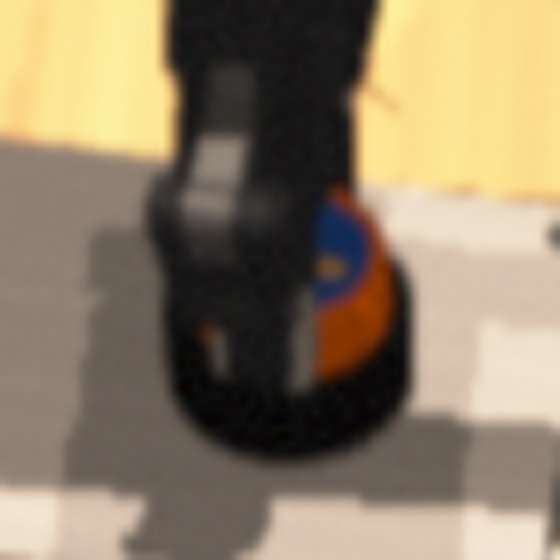

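Run:
```python
from h import *
a=[]
for i in range(5): snapshot("side"); s=sense(); a.append([*s["tool_pos"],s["tcp_rot"][2],*s["ft_force"],s["finger_gap"]])
a=np.array(a); print(a.round(1)); print(a.mean(0).round(2))
```

```text
[[ 6.134e+02  1.870e+01  7.910e+01 -8.300e+00 -2.000e-01 -5.000e-01
   6.300e+00  4.270e+01]
 [ 6.134e+02  1.870e+01  7.910e+01 -8.300e+00 -1.100e+00 -3.000e-01
   5.400e+00  4.320e+01]
 [ 6.134e+02  1.870e+01  7.910e+01 -8.300e+00 -6.000e-01 -3.000e-01
   5.800e+00  4.310e+01]
 [ 6.134e+02  1.870e+01  7.910e+01 -8.300e+00 -9.000e-01 -2.000e-01
   5.900e+00  4.280e+01]
 [ 6.134e+02  1.870e+01  7.910e+01 -8.300e+00 -3.000e-01 -2.000e-01
   5.900e+00  4.300e+01]]
[ 6.1342e+02  1.8720e+01  7.9100e+01 -8.2900e+00 -5.9000e-01 -3.0000e-01
  5.8800e+00  4.2980e+01]
```

The grip sits so low that the tips would foul the block's rim, which stands 4 mm above the well's floor. I'll regrip 6.5 mm higher.

Request:
{"name": "step_arm", "arguments": {"targets": [{"dp": [0,0,0],"angular": [0,0,0],"fingers": 0.4},{"dp": [0,0,0],"angular": [0,0,0],"fingers": 0.38},{"dp": [-0.007,-0.004,-0.032],"angular": [0,0,0],"fingers": 0.38},{"dp": [-0.007,-0.004,-0.032],"angular": [0,0,0],"fingers": 0.38},{"dp": [-0.007,-0.004,-0.032],"angular": [0,0,0],"fingers": 0.6},{"dp": [-0.007,-0.004,-0.032],"angular": [0,0,0],"fingers": 0.8},{"dp": [-0.007,-0.004,-0.032],"angular": [0,0,0],"fingers": 0.8},{"dp": [-0.007,-0.004,-0.032],"angular": [0,0,0],"fingers": 0.8}], "newtons": 35}}

```text
time: 13.7
tool_pos: [611.9, 19.9, 85.2]
tcp_rot: [-180.0, -0.1, -8.3]
ft_force: [-1.3, 1.2, 5.6]
finger_gap: 42.7
grip_force: 36.0
```

```bash
python3 go.py 612 20 150 -8 529 -95 150 -8 445.5 -210.5 50 -8
```

```text
t 13.7 [611.9  19.9  85.2] [-1.8e+02 -1.0e-01 -8.3e+00] F [-1.3  1.2  5.6] gap 42.7 36.0
[612.0, 20.0, 150.0, -8.0] dp [0.0005, -0.0008, -0.3239] ang [-0.0001, -0.0004, -0.0016]
[529.0, -95.0, 150.0, -8.0] dp [-0.3273, 0.628, -0.3244] ang [-0.0001, -0.0004, -0.0016]
[445.5, -210.5, 50.0, -8.0] dp [-0.6578, 1.2597, 0.1751] ang [-0.0001, -0.0004, -0.0016]
```

Request:
{"name": "step_arm", "arguments": {"targets": [{"dp": [0,0,-0.06],"angular": [0,0,-0.0016],"fingers": 0.8},{"dp": [0,0,-0.2],"angular": [0,0,-0.0016],"fingers": 0.8},{"dp": [0,0,-0.32],"angular": [0,0,-0.0016],"fingers": 0.8},{"dp": [-0.08,0.15,-0.32],"angular": [0,0,-0.0016],"fingers": 0.8},{"dp": [-0.2,0.38,-0.32],"angular": [0,0,-0.0016],"fingers": 0.8},{"dp": [-0.33,0.63,-0.3],"angular": [0,0,-0.0016],"fingers": 0.8},{"dp": [-0.45,0.87,-0.2],"angular": [0,0,-0.0016],"fingers": 0.8},{"dp": [-0.5,0.95,-0.1],"angular": [0,0,-0.0016],"fingers": 0.8}]}}

```text
time: 14.7
tool_pos: [483.7, -156.1, 104.7]
tcp_rot: [180.0, -0.0, -8.1]
ft_force: [-0.3, 0.3, -0.3]
finger_gap: 42.4
grip_force: 35.7
```

Request:
{"name": "step_arm", "arguments": {"targets": [{"dp": [-0.08,0.15,0.05],"angular": [0,0,0],"fingers": 0.8},{"dp": [-0.158,0.31,0.1],"angular": [0,0,0],"fingers": 0.8},{"dp": [-0.158,0.31,0.2],"angular": [0,0,0],"fingers": 0.8},{"dp": [-0.158,0.31,0.2],"angular": [0,0,0],"fingers": 0.8},{"dp": [-0.158,0.31,0.2],"angular": [0,0,0],"fingers": 0.8},{"dp": [-0.158,0.31,0.2],"angular": [0,0,0],"fingers": 0.8},{"dp": [-0.158,0.31,0.2],"angular": [0,0,0],"fingers": 0.8},{"dp": [-0.158,0.31,0.2],"angular": [0,0,0],"fingers": 0.8}]}}

```text
time: 15.7
tool_pos: [445.5, -210.8, 64.8]
tcp_rot: [180.0, -0.0, -8.0]
ft_force: [0.0, -0.5, -0.5]
finger_gap: 42.4
grip_force: 35.7
```

```bash
python3 go.py 445.5 -210.3 19 -8 445.5 -210.3 16.5 -8;python3 - <<'E'
from h import *
for n in("top","side"): cv2.imwrite(f"pics/{n}5.png",snapshot(n))
T,S=cv2.imread("pics/top5.png"),cv2.imread("pics/side5.png")
c=lambda I,u,v,r=30:cv2.resize(I[v-r:v+r,u-r:u+r],(400,400),interpolation=cv2.INTER_CUBIC)
cv2.imwrite("pics/z5.png",np.hstack([c(T,370,281),c(S,345,155,40)]))
E
```

```text
t 15.7 [ 445.5 -210.8   64.8] [180.  -0.  -8.] F [ 0.  -0.5 -0.5] gap 42.4 35.7
[445.5, -210.3, 19.0, -8.0] dp [-0.0004, -0.0023, 0.2292] ang [0.0001, -0.0002, 0.0001]
[445.5, -210.3, 16.5, -8.0] dp [-0.0004, -0.0023, 0.2417] ang [0.0001, -0.0002, 0.0001]
```

View pics/z5.png

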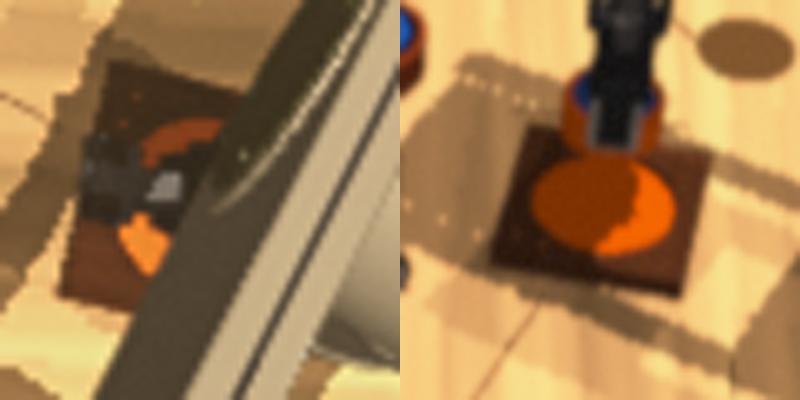

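The orange drum is held level above the well. Lowering it.

Request:
{"name": "step_arm", "arguments": {"targets": [{"dp": [0,-0.002,0.1],"angular": [0,0,0],"fingers": 0.8},{"dp": [0,-0.002,0.18],"angular": [0,0,0],"fingers": 0.8},{"dp": [0,-0.002,0.215],"angular": [0,0,0],"fingers": 0.8},{"dp": [0,-0.002,0.228],"angular": [0,0,0],"fingers": 0.8},{"dp": [0,-0.002,0.234],"angular": [0,0,0],"fingers": 0.8},{"dp": [0,-0.002,0.238],"angular": [0,0,0],"fingers": 0.8},{"dp": [0,-0.002,0.238],"angular": [0,0,0],"fingers": 0.8},{"dp": [0,-0.002,0.238],"angular": [0,0,0],"fingers": 0.8}]}}

```text
time: 16.8
tool_pos: [445.5, -210.5, 17.2]
tcp_rot: [180.0, -0.0, -8.0]
ft_force: [-0.3, -0.5, 1.2]
finger_gap: 42.5
grip_force: 35.8
```

Request:
{"name": "step_arm", "arguments": {"targets": [{"dp": [0,0,0.003],"angular": [0,0,0],"fingers": 0.8},{"dp": [0,0,0.003],"angular": [0,0,0],"fingers": 0.8},{"dp": [0,0,0.003],"angular": [0,0,0],"fingers": 0.46},{"dp": [0,0,0.003],"angular": [0,0,0],"fingers": 0.4},{"dp": [0,0,0.003],"angular": [0,0,0],"fingers": 0.3},{"dp": [0,0,-0.05],"angular": [0,0,0],"fingers": 0.2},{"dp": [0,0,-0.3],"angular": [0,0,0],"fingers": 0},{"dp": [0,0,-0.5],"angular": [0,0,0],"fingers": 0}]}}

```text
time: 17.8
tool_pos: [445.4, -210.5, 119.2]
tcp_rot: [180.0, -0.0, -8.0]
ft_force: [0.2, -0.9, -0.4]
finger_gap: 85.7
grip_force: 0.0
```

Request:
{"name": "step_arm", "arguments": {"targets": [{"dp": [0.2,-0.38,-0.05],"angular": [0,0,0],"fingers": 0},{"dp": [0.45,-0.87,-0.05],"angular": [0,0,0],"fingers": 0},{"dp": [0.45,-0.87,-0.05],"angular": [0,0,0],"fingers": 0},{"dp": [0.45,-0.87,-0.05],"angular": [0,0,0],"fingers": 0},{"dp": [0.45,-0.87,-0.05],"angular": [0,0,0],"fingers": 0},{"dp": [0.45,-0.87,-0.05],"angular": [0,0,0],"fingers": 0},{"dp": [0.45,-0.87,-0.05],"angular": [0,0,0],"fingers": 0},{"dp": [0.45,-0.87,-0.05],"angular": [0,0,0],"fingers": 0}]}}

```text
time: 18.8
tool_pos: [558.2, -51.6, 127.0]
tcp_rot: [180.0, 0.0, -8.1]
ft_force: [-0.2, 0.6, -0.6]
finger_gap: 85.4
grip_force: 0.0
```

```bash
python3 go.py 612 20 105 -8;python3 - <<'E'
from seg import *
for n in("top","side"):
    I[n]=snapshot(n); cv2.imwrite(f"pics/{n}6.png",I[n])
    seg(n,(445.5,-210.5),26,lambda h:(h[...,0]>95)&(h[...,0]<130)&(h[...,1]>90)&(h[...,2]>50),40,"orangehub")
T,S=I["top"],I["side"]
c=lambda I,u,v,r=30:cv2.resize(I[v-r:v+r,u-r:u+r],(390,390),interpolation=cv2.INTER_CUBIC)
cv2.imwrite("pics/z6.png",np.hstack([c(T,370,281),c(T,275,205)]))
E
```

```text
t 18.8 [558.2 -51.6 127. ] [180.    0.   -8.1] F [-0.2  0.6 -0.6] gap 85.4 0.0
[612.0, 20.0, 105.0, -8.0] dp [0.2158, -0.3921, 0.1098] ang [0.0, 0.0, -0.0005]
orangehub top rect 444.8 -220.3 [13.  31.5] 8.1 ell 444.9 -219.4 [14.  31.6]
orangehub side rect 447.2 -208.0 [30.7 30.8] 17.8 ell 447.1 -208.1 [30.7 31.2]
```

View pics/z6.png

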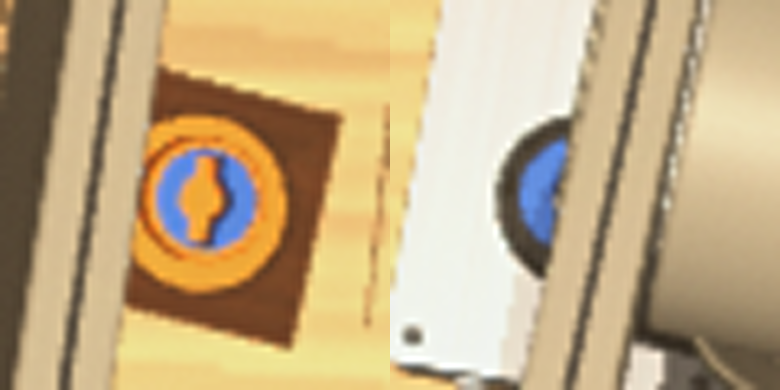

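The orange drum lies flat in the well. On to the worn drum.

Request:
{"name": "step_arm", "arguments": {"targets": [{"dp": [0.1,-0.18,0],"angular": [0,0,0],"fingers": 0},{"dp": [0.213,-0.392,0.05],"angular": [0,0,0],"fingers": 0},{"dp": [0.213,-0.392,0.11],"angular": [0,0,0],"fingers": 0},{"dp": [0.213,-0.392,0.2],"angular": [0,0,0],"fingers": 0},{"dp": [0.213,-0.392,0.315],"angular": [0,0,0],"fingers": 0},{"dp": [0.213,-0.392,0.315],"angular": [0,0,0],"fingers": 0.1},{"dp": [0.213,-0.392,0.315],"angular": [0,0,0],"fingers": 0.15},{"dp": [0.213,-0.392,0.315],"angular": [0,0,0],"fingers": 0.15}]}}

```text
time: 19.9
tool_pos: [612.5, 20.7, 65.2]
tcp_rot: [-180.0, -0.1, -8.0]
ft_force: [0.1, -0.1, 0.4]
finger_gap: 72.2
grip_force: 0.0
```

```bash
python3 go.py 611.5 20 63.5 -8
```

```text
t 19.9 [612.5  20.7  65.2] [-1.8e+02 -1.0e-01 -8.0e+00] F [ 0.1 -0.1  0.4] gap 72.2 0.0
[611.5, 20.0, 63.5, -8.0] dp [-0.0044, 0.0041, 0.0086] ang [-0.0001, -0.0006, -0.0001]
```

Request:
{"name": "step_arm", "arguments": {"targets": [{"dp": [-0.0044,0.002,0.008],"angular": [0,0,0],"fingers": 0.22},{"dp": [-0.0044,0.002,0.008],"angular": [0,0,0],"fingers": 0.28},{"dp": [-0.0044,0.002,0.008],"angular": [0,0,0],"fingers": 0.31},{"dp": [-0.0044,0.002,0.008],"angular": [0,0,0],"fingers": 0.35},{"dp": [-0.0044,0.002,0.008],"angular": [0,0,0],"fingers": 0.5},{"dp": [-0.0044,0.002,0.008],"angular": [0,0,0],"fingers": 0.7},{"dp": [-0.0044,0.002,0.008],"angular": [0,0,0],"fingers": 0.7},{"dp": [-0.0044,0.002,0.008],"angular": [0,0,0],"fingers": 0.7}], "newtons": 40}}

```text
time: 20.9
tool_pos: [611.2, 20.8, 62.9]
tcp_rot: [-180.0, -0.1, -8.0]
ft_force: [-0.7, -1.0, 5.7]
finger_gap: 56.4
grip_force: 43.3
```

```bash
python3 go.py 612 20 140 -8 527 15 140 -12.6 441.7 12 70 -12.6
```

```text
t 20.9 [611.2  20.8  62.9] [-1.8e+02 -1.0e-01 -8.0e+00] F [-0.7 -1.   5.7] gap 56.4 43.3
[612.0, 20.0, 140.0, -8.0] dp [0.005, 0.0032, -0.3853] ang [-0.0, -0.0003, -0.0]
[527.0, 15.0, 140.0, -12.6] dp [-0.4124, 0.0871, -0.3857] ang [-0.0, -0.0003, 0.0256]
[441.7, 12.0, 70.0, -12.6] dp [-0.833, 0.1614, -0.0361] ang [-0.0, -0.0003, 0.0256]
```

I'll use the gripped drum's bore play to find the shaft's y by gentle contact on either side.

Request:
{"name": "step_arm", "arguments": {"targets": [{"dp": [0,0.003,-0.01],"angular": [0,0,0],"fingers": 0.7},{"dp": [0,0.006,-0.01],"angular": [0,0,0],"fingers": 0.7},{"dp": [0,0.009,-0.01],"angular": [0,0,0],"fingers": 0.7},{"dp": [0,0.012,-0.01],"angular": [0,0,0],"fingers": 0.7},{"dp": [0,0.015,-0.01],"angular": [0,0,0],"fingers": 0.7},{"dp": [0,0.018,-0.01],"angular": [0,0,0],"fingers": 0.7},{"dp": [0,0.018,-0.01],"angular": [0,0,0],"fingers": 0.7},{"dp": [0,0.018,-0.01],"angular": [0,0,0],"fingers": 0.7}]}}

```text
time: 21.9
tool_pos: [610.2, 17.7, 64.2]
tcp_rot: [-180.0, 0.0, -8.0]
ft_force: [0.1, 3.9, -3.5]
finger_gap: 56.3
grip_force: 42.9
```

Request:
{"name": "step_arm", "arguments": {"targets": [{"dp": [0,-0.01,0],"angular": [0,0,0],"fingers": 0.7},{"dp": [0,-0.018,0],"angular": [0,0,0],"fingers": 0.7},{"dp": [0,-0.021,0],"angular": [0,0,0],"fingers": 0.7},{"dp": [0,-0.024,0],"angular": [0,0,0],"fingers": 0.7},{"dp": [0,-0.027,0],"angular": [0,0,0],"fingers": 0.7},{"dp": [0,-0.03,0],"angular": [0,0,0],"fingers": 0.7},{"dp": [0,-0.033,0],"angular": [0,0,0],"fingers": 0.7},{"dp": [0,-0.033,0],"angular": [0,0,0],"fingers": 0.7}]}}

```text
time: 22.9
tool_pos: [610.9, 21.1, 64.4]
tcp_rot: [179.8, 0.0, -8.1]
ft_force: [-2.6, -11.3, 0.9]
finger_gap: 56.8
grip_force: 43.3
```

```bash
python3 go.py
```

```text
t 22.9 [610.9  21.1  64.4] [179.8   0.   -8.1] F [ -2.6 -11.3   0.9] gap 56.8 43.3
```

Free range is y≈17.7–21.1, so the shaft's y is about 19.4, which agrees with the top camera's 19.3. Re-centring and lifting.

Request:
{"name": "step_arm", "arguments": {"targets": [{"dp": [0,0.022,0],"angular": [0,0,0],"fingers": 0.7},{"dp": [0,0.022,-0.02],"angular": [0,0,0],"fingers": 0.7},{"dp": [0,0.022,-0.1],"angular": [0,0,0],"fingers": 0.7},{"dp": [0,0.022,-0.22],"angular": [0,0,0],"fingers": 0.7},{"dp": [0,0.022,-0.34],"angular": [0,0,0],"fingers": 0.7},{"dp": [0,0.022,-0.38],"angular": [0,0,0],"fingers": 0.7},{"dp": [0,0.022,-0.38],"angular": [0,0,0],"fingers": 0.7},{"dp": [0,0.022,-0.38],"angular": [0,0,0],"fingers": 0.7}]}}

```text
time: 23.9
tool_pos: [609.8, 19.6, 139.2]
tcp_rot: [180.0, 0.1, -8.0]
ft_force: [-0.5, -0.2, -1.8]
finger_gap: 56.3
grip_force: 43.2
```

```bash
python3 go.py  441.7 12 100 -12.6
```

```text
t 23.9 [609.8  19.6 139.2] [ 1.8e+02  1.0e-01 -8.0e+00] F [-0.5 -0.2 -1.8] gap 56.3 43.2
[441.7, 12.0, 100.0, -12.6] dp [-0.827, 0.1543, 0.1972] ang [0.0001, 0.0006, 0.0256]
```

Request:
{"name": "step_arm", "arguments": {"targets": [{"dp": [-0.15,0.03,0],"angular": [0,0,0.0256],"fingers": 0.7},{"dp": [-0.45,0.08,0.1],"angular": [0,0,0.0256],"fingers": 0.7},{"dp": [-0.72,0.13,0.15],"angular": [0,0,0.0256],"fingers": 0.7},{"dp": [-0.827,0.154,0.25],"angular": [0,0,0.0256],"fingers": 0.7},{"dp": [-0.827,0.154,0.45],"angular": [0,0,0.0256],"fingers": 0.7},{"dp": [-0.827,0.154,0.55],"angular": [0,0,0.0256],"fingers": 0.7},{"dp": [-0.827,0.154,0.6],"angular": [0,0,0.0256],"fingers": 0.7},{"dp": [-0.827,0.154,0.6],"angular": [0,0,0.0256],"fingers": 0.7}]}}

```text
time: 24.9
tool_pos: [441.7, 12.0, 19.5]
tcp_rot: [180.0, 0.1, -12.6]
ft_force: [0.4, 0.2, -1.6]
finger_gap: 56.6
grip_force: 43.2
```

```bash
python3 go.py  441.7 12 10.5 -12.6
python3 - <<'E'
from seg import *
for n in("top","side"):
    I[n]=snapshot(n); cv2.imwrite(f"pics/{n}7.png",I[n])
T,S=I["top"],I["side"]
c=lambda I,u,v,r=30:cv2.resize(I[v-r:v+r,u-r:u+r],(266,266),interpolation=cv2.INTER_CUBIC)
cv2.imwrite("pics/z7.png",np.hstack([c(T,275,205),c(S,262,205),c(S,354,236,40)]))
E
```

```text
t 24.9 [441.7  12.   19.5] [ 1.80e+02  1.00e-01 -1.26e+01] F [ 0.4  0.2 -1.6] gap 56.6 43.2
[441.7, 12.0, 10.5, -12.6] dp [0.0003, 0.0001, 0.0449] ang [0.0001, 0.0007, -0.0]
```

View pics/z7.png

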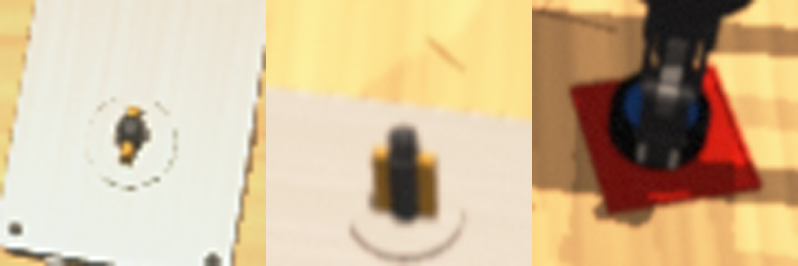

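The shaft is bare, its keys run along the plate, and the worn drum hangs over the tray. Lowering and releasing.

Request:
{"name": "step_arm", "arguments": {"targets": [{"dp": [0,0,0.015],"angular": [0,0,0],"fingers": 0.7},{"dp": [0,0,0.028],"angular": [0,0,0],"fingers": 0.7},{"dp": [0,0,0.036],"angular": [0,0,0],"fingers": 0.7},{"dp": [0,0,0.041],"angular": [0,0,0],"fingers": 0.7},{"dp": [0,0,0.044],"angular": [0,0,0],"fingers": 0.7},{"dp": [0,0,0.046],"angular": [0,0,0],"fingers": 0.7},{"dp": [0,0,0.046],"angular": [0,0,0],"fingers": 0.7},{"dp": [0,0,0.046],"angular": [0,0,0],"fingers": 0.7}]}}

```text
time: 26.0
tool_pos: [442.5, 11.9, 11.9]
tcp_rot: [180.0, 0.0, -12.6]
ft_force: [-6.4, 0.1, 10.2]
finger_gap: 56.7
grip_force: 44.4
```

```bash
python3 go.py
python3 - <<'E'
from seg import *
load(7)
# shaft keys: brass, and dark shaft top
n="top";c=(611,19.4)
for z,f,nm in((92,lambda h:(h[...,0]>12)&(h[...,0]<30)&(h[...,1]>110)&(h[...,2]<245),"keys"),(105,lambda h:(h[...,2]<110)&(h[...,1]<110),"shaft")):
    P=warp(n,I[n],c,z,25,16);h=cv2.cvtColor(P,cv2.COLOR_BGR2HSV).astype(int)
    m=f(h);v,u=np.nonzero(m); e=np.linalg.eigh(np.cov(np.stack([-v,-u])))[1][:,-1]
    print(nm,w(c,25,16,(u.mean(),v.mean())),np.degrees(np.arctan(e[1]/e[0])),"area",m.sum()/256,"x range",c[0]+25-v.max()/16,c[0]+25-v.min()/16,"y",c[1]+25-u.max()/16,c[1]+25-u.min()/16)
n="side"
for z,f,nm in((92,lambda h:(h[...,0]>10)&(h[...,0]<30)&(h[...,1]>110)&(h[...,2]<200),"keys"),(105,lambda h:(h[...,2]<80),"shaft")):
    P=warp(n,I[n],c,z,25,16);h=cv2.cvtColor(P,cv2.COLOR_BGR2HSV).astype(int)
    m=f(h);v,u=np.nonzero(m)
    print(n,nm,"x range",c[0]+25-np.percentile(v,2)/16,c[0]+25-np.percentile(v,98)/16)
seg("top",(438.5,196),22,blue,36,"fresh7")
seg("side",(438.5,196),22,blue,36,"fresh7")
seg("top",(445.5,-211),26,blue,30,"orange7");seg("side",(445.5,-209),26,blue,30,"orange7")
E
```

```text
t 26.0 [442.5  11.9  11.9] [180.    0.  -12.6] F [-6.4  0.1 10.2] gap 56.7 44.4
keys (np.float64(608.5), np.float64(19.0)) -7.562199937410569 area 88.8359375 x range 596.9375 625.0 y 14.212499999999999 23.275
shaft (np.float64(610.4), np.float64(17.8)) 28.941193107958263 area 139.10546875 x range 595.875 617.9375 y 11.024999999999999 24.5875
side keys x range 624.0625 600.4375
side shaft x range 617.4375 607.3125
fresh7 top rect 438.5 195.8 [41.8 41.5] 39.8 ell 438.4 195.8 [41.4 42. ]
fresh7 side rect 438.4 197.3 [44.1 43.8] 88.2 ell 438.5 197.2 [43.9 44. ]
orange7 top rect 444.8 -220.5 [12.4 30.8] 8.4 ell 444.9 -219.5 [13.4 30.5]
orange7 side rect 459.2 -210.0 [19.   5.8] 10.6 ell 459.1 -209.6 [ 5.6 20.4]
```

Contact felt. Releasing, then up and over to the fresh drum.

Request:
{"name": "step_arm", "arguments": {"targets": [{"dp": [0,0,0],"angular": [0,0,0],"fingers": 0.3},{"dp": [0,0,0],"angular": [0,0,0],"fingers": 0.27},{"dp": [0,0,-0.005],"angular": [0,0,0],"fingers": 0.2},{"dp": [0,0,-0.04],"angular": [0,0,0],"fingers": 0.1},{"dp": [0,0,-0.25],"angular": [0,0,0],"fingers": 0},{"dp": [0,0,-0.4],"angular": [0,0,0],"fingers": 0},{"dp": [0,-0.3,-0.42],"angular": [0,0,0],"fingers": 0},{"dp": [0,-0.3,-0.42],"angular": [0,0,0],"fingers": 0}]}}

```text
time: 27.0
tool_pos: [456.9, 73.4, 96.9]
tcp_rot: [-179.9, -0.2, -12.4]
ft_force: [0.9, -0.3, 0.2]
finger_gap: 85.6
grip_force: 0.0
```

```bash
python3 go.py 438.5 196.3 95 -19;python3 - <<'E'
from seg import *
for n in("top","side"):
    I[n]=snapshot(n); cv2.imwrite(f"pics/{n}8.png",I[n])
    seg(n,(441.7,12),24,blue,40,"wornhub")
T,S=I["top"],I["side"]
c=lambda I,u,v,r=30:cv2.resize(I[v-r:v+r,u-r:u+r],(400,400),interpolation=cv2.INTER_CUBIC)
cv2.imwrite("pics/z8.png",np.hstack([c(T,277,281),c(S,354,236,40)]))
E
```

```text
t 27.0 [456.9  73.4  96.9] [-179.9   -0.2  -12.4] F [ 0.9 -0.3  0.2] gap 85.6 0.0
[438.5, 196.3, 95.0, -19.0] dp [-0.222, -0.5803, 0.0098] ang [-0.0006, -0.0008, 0.0366]
wornhub top rect 446.8 -2.5 [35.1 12.3] 87.8 ell 445.7 -1.0 [14.1 32.1]
wornhub side rect 463.2 9.2 [24.9  7.1] 11.0 ell 462.9 9.2 [ 7.1 26.2]
```

View pics/z8.png

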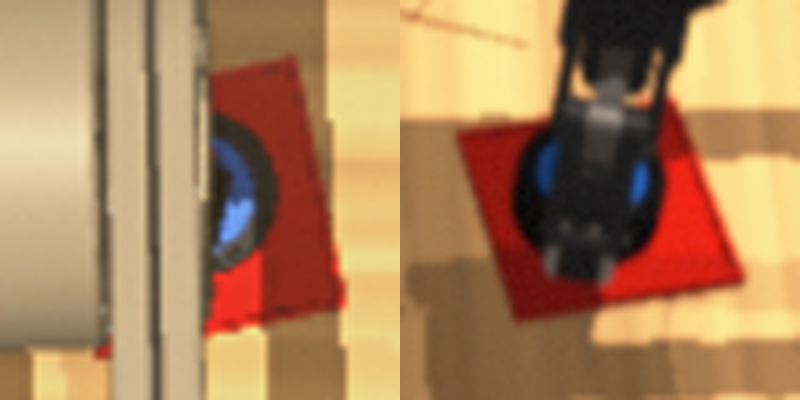

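The worn drum sits in the tray. Moving to the fresh drum.

Request:
{"name": "step_arm", "arguments": {"targets": [{"dp": [-0.222,-0.58,0],"angular": [0,0,0.0366],"fingers": 0},{"dp": [-0.222,-0.58,0],"angular": [0,0,0.0366],"fingers": 0},{"dp": [-0.222,-0.58,0],"angular": [0,0,0.0366],"fingers": 0},{"dp": [-0.222,-0.58,0.1],"angular": [0,0,0.0366],"fingers": 0},{"dp": [-0.222,-0.58,0.2],"angular": [0,0,0.0366],"fingers": 0},{"dp": [-0.222,-0.58,0.2],"angular": [0,0,0.0366],"fingers": 0},{"dp": [-0.222,-0.58,0.2],"angular": [0,0,0.0366],"fingers": 0},{"dp": [-0.222,-0.58,0.2],"angular": [0,0,0.0366],"fingers": 0}]}}

```text
time: 28.1
tool_pos: [438.5, 193.2, 56.2]
tcp_rot: [-179.9, -0.1, -19.2]
ft_force: [0.1, -0.0, 0.8]
finger_gap: 85.7
grip_force: 0.0
```

```bash
python3 go.py 438.5 196.3 9 -19 438.5 196.3 9 71;python3 - <<'E'
from seg import *
for n in("top","side"):
    I[n]=snapshot(n); cv2.imwrite(f"pics/{n}9.png",I[n])
    seg(n,(441.7,12),24,blue,40,"wornhub")
    seg(n,(445.5,-209),26,blue,30,"orange")
    seg(n,(612,19.4),92,lambda h:(h[...,0]>10)&(h[...,0]<30)&(h[...,1]>110)&(h[...,2]<220),25,"keys")
E
```

```text
t 28.1 [438.5 193.2  56.2] [-1.799e+02 -1.000e-01 -1.920e+01] F [ 0.1 -0.   0.8] gap 85.7 0.0
[438.5, 196.3, 9.0, -19.0] dp [-0.0053, -0.0147, 0.2358] ang [-0.0003, -0.0004, -0.0013]
[438.5, 196.3, 9.0, 71.0] dp [-0.0053, -0.0147, 0.2358] ang [0.0001, -0.0006, -0.5013]
wornhub top rect 445.7 11.8 [40.  40.6] 56.3 ell 445.9 11.5 [40.  40.4]
orange top rect 444.9 -220.5 [12.3 30.8] 8.3 ell 444.8 -219.5 [13.3 30.3]
keys top rect 602.4 19.6 [10.9  7.4] 90.0 ell 602.6 19.7 [ 6.9 11. ]
wornhub side rect 455.9 11.2 [46.9 24.8] 7.9 ell 454.8 11.2 [25.4 49.9]
orange side rect 447.0 -208.0 [29.  29.7] 15.9 ell 447.2 -208.0 [29.1 30.3]
keys side rect 604.3 32.8 [ 8.5 23.5] 87.6 ell 604.2 33.8 [ 8.7 26.2]
```

Request:
{"name": "step_arm", "arguments": {"targets": [{"dp": [-0.005,-0.0145,0.06],"angular": [0,0,0],"fingers": 0},{"dp": [-0.005,-0.0145,0.16],"angular": [0,0,0],"fingers": 0},{"dp": [-0.005,-0.0145,0.236],"angular": [0,0,0],"fingers": 0},{"dp": [-0.005,-0.0145,0.236],"angular": [0,0,0],"fingers": 0.1},{"dp": [-0.005,-0.0145,0.236],"angular": [0,0,0],"fingers": 0.18},{"dp": [-0.005,-0.0145,0.236],"angular": [0,0,0],"fingers": 0.22},{"dp": [-0.005,-0.0145,0.236],"angular": [0,0,0],"fingers": 0.25},{"dp": [-0.005,-0.0145,0.236],"angular": [0,0,0],"fingers": 0.25}]}}

```text
time: 29.2
tool_pos: [437.9, 196.6, 8.3]
tcp_rot: [-180.0, -0.0, -19.2]
ft_force: [-0.4, 0.1, 0.5]
finger_gap: 64.0
grip_force: 0.0
```

```bash
python3 go.py 438.5 196 8.5 -19
```

```text
t 29.2 [437.9 196.6   8.3] [-180.    -0.   -19.2] F [-0.4  0.1  0.5] gap 64.0 0.0
[438.5, 196.0, 8.5, -19.0] dp [0.004, 0.0016, -0.0011] ang [-0.0001, -0.0002, -0.0011]
```

Request:
{"name": "step_arm", "arguments": {"targets": [{"dp": [0.004,0.0016,0],"angular": [0,0,0],"fingers": 0.27},{"dp": [0.004,0.0016,0],"angular": [0,0,0],"fingers": 0.29},{"dp": [0.004,0.0016,0],"angular": [0,0,0],"fingers": 0.31},{"dp": [0.004,0.0016,0],"angular": [0,0,0],"fingers": 0.33},{"dp": [0.004,0.0016,0],"angular": [0,0,0],"fingers": 0.4},{"dp": [0.004,0.0016,0],"angular": [0,0,0],"fingers": 0.7},{"dp": [0.004,0.0016,0],"angular": [0,0,0],"fingers": 0.7},{"dp": [0.004,0.0016,0],"angular": [0,0,0],"fingers": 0.7}], "newtons": 40}}

```text
time: 30.2
tool_pos: [438.3, 195.9, 8.3]
tcp_rot: [180.0, -0.0, -19.2]
ft_force: [-1.7, -1.7, 5.6]
finger_gap: 56.6
grip_force: 42.2
```

```bash
python3 go.py 438.5 196 140 -19 611.5 19.4 140 -8
```

```text
t 30.2 [438.3 195.9   8.3] [180.   -0.  -19.2] F [-1.7 -1.7  5.6] gap 56.6 42.2
[438.5, 196.0, 140.0, -19.0] dp [0.0007, -0.0007, -0.6586] ang [0.0, -0.0, -0.0011]
[611.5, 19.4, 140.0, -8.0] dp [1.1079, 0.5488, -0.6585] ang [0.0, -0.0, -0.0622]
```

Request:
{"name": "step_arm", "arguments": {"targets": [{"dp": [0,0,-0.06],"angular": [0,0,0],"fingers": 0.7},{"dp": [0,0,-0.2],"angular": [0,0,0],"fingers": 0.7},{"dp": [0,0,-0.45],"angular": [0,0,-0.01],"fingers": 0.7},{"dp": [0.05,0.03,-0.66],"angular": [0,0,-0.03],"fingers": 0.7},{"dp": [0.25,0.12,-0.66],"angular": [0,0,-0.05],"fingers": 0.7},{"dp": [0.5,0.25,-0.66],"angular": [0,0,-0.06],"fingers": 0.7},{"dp": [0.75,0.37,-0.66],"angular": [0,0,-0.0615],"fingers": 0.7},{"dp": [0.9,0.45,-0.66],"angular": [0,0,-0.0615],"fingers": 0.7}]}}

```text
time: 31.2
tool_pos: [580.1, 49.7, 140.5]
tcp_rot: [180.0, -0.0, -8.2]
ft_force: [-0.5, 0.8, -0.4]
finger_gap: 56.5
grip_force: 43.5
```

```bash
python3 go.py 611.3 19.4 130 -8.1
```

```text
t 31.2 [580.1  49.7 140.5] [180.   -0.   -8.2] F [-0.5  0.8 -0.4] gap 56.5 43.5
[611.3, 19.4, 130.0, -8.1] dp [0.176, 0.1276, 0.0528] ang [0.0, -0.0003, -0.0005]
```

Request:
{"name": "step_arm", "arguments": {"targets": [{"dp": [0.1,0.08,0],"angular": [0,0,0],"fingers": 0.7},{"dp": [0.176,0.127,0.02],"angular": [0,0,0],"fingers": 0.7},{"dp": [0.176,0.127,0.09],"angular": [0,0,0],"fingers": 0.7},{"dp": [0.176,0.127,0.09],"angular": [0,0,0],"fingers": 0.7},{"dp": [0.176,0.127,0.09],"angular": [0,0,0],"fingers": 0.7},{"dp": [0.176,0.127,0.09],"angular": [0,0,0],"fingers": 0.7},{"dp": [0.176,0.127,0.09],"angular": [0,0,0],"fingers": 0.7},{"dp": [0.176,0.127,0.09],"angular": [0,0,0],"fingers": 0.7}]}}

```text
time: 32.2
tool_pos: [610.0, 21.7, 122.2]
tcp_rot: [-180.0, -0.0, -8.1]
ft_force: [0.2, 0.3, -2.5]
finger_gap: 56.9
grip_force: 43.5
```

```bash
python3 go.py 611.3 19.4 115 -8.1 611.3 19.4 104 -8.1;python3 - <<'E'
from seg import *
for n in("top","side"):
    I[n]=snapshot(n); cv2.imwrite(f"pics/{n}10.png",I[n])
T,S=I["top"],I["side"]
c=lambda I,u,v,r=30:cv2.resize(I[v-r:v+r,u-r:u+r],(266,266),interpolation=cv2.INTER_CUBIC)
cv2.imwrite("pics/z10.png",np.hstack([c(T,277,281),c(T,275,205),c(S,262,205)]))
E
```

```text
t 32.2 [610.   21.7 122.2] [-180.    -0.    -8.1] F [ 0.2  0.3 -2.5] gap 56.9 43.5
[611.3, 19.4, 115.0, -8.1] dp [0.0082, 0.0104, 0.036] ang [-0.0, -0.0001, -0.0001]
[611.3, 19.4, 104.0, -8.1] dp [0.0081, 0.0104, 0.091] ang [-0.0, -0.0001, -0.0001]
```

View pics/z10.png

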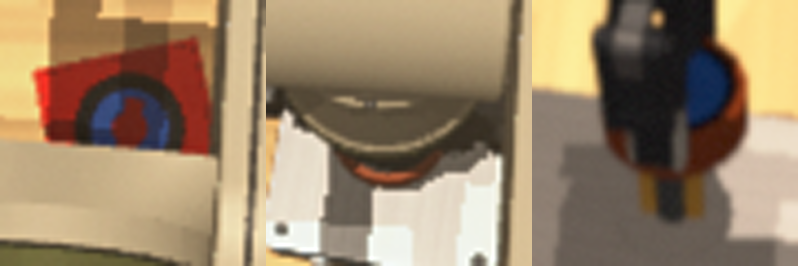

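The worn drum lies flat in the tray, and the fresh drum is within about 1 mm of centred over the shaft. Correcting laterally, then lowering over the round end.

Request:
{"name": "step_arm", "arguments": {"targets": [{"dp": [0.008,0.0107,0],"angular": [0,0,0],"fingers": 0.7},{"dp": [0.008,0.0107,0],"angular": [0,0,0],"fingers": 0.7},{"dp": [0.008,0.0107,0.02],"angular": [0,0,0],"fingers": 0.7},{"dp": [0.008,0.0107,0.04],"angular": [0,0,0],"fingers": 0.7},{"dp": [0.008,0.0107,0.065],"angular": [0,0,0],"fingers": 0.7},{"dp": [0.008,0.0107,0.09],"angular": [0,0,0],"fingers": 0.7},{"dp": [0.008,0.0107,0.09],"angular": [0,0,0],"fingers": 0.7},{"dp": [0.008,0.0107,0.09],"angular": [0,0,0],"fingers": 0.7}]}}

```text
time: 33.3
tool_pos: [611.2, 19.2, 104.0]
tcp_rot: [-180.0, -0.0, -8.1]
ft_force: [0.9, -0.5, -1.9]
finger_gap: 57.0
grip_force: 43.5
```

```bash
python3 go.py 611.3 19.4 96 -8.1
```

```text
t 33.3 [611.2  19.2 104. ] [-180.    -0.    -8.1] F [ 0.9 -0.5 -1.9] gap 57.0 43.5
[611.3, 19.4, 96.0, -8.1] dp [0.0002, -0.0008, 0.0398] ang [-0.0, -0.0, -0.0001]
```

No contact. Going past the key tops by 5 mm.

Request:
{"name": "step_arm", "arguments": {"targets": [{"dp": [0,-0.001,0.008],"angular": [0,0,0],"fingers": 0.7},{"dp": [0,-0.001,0.014],"angular": [0,0,0],"fingers": 0.7},{"dp": [0,-0.001,0.02],"angular": [0,0,0],"fingers": 0.7},{"dp": [0,-0.001,0.026],"angular": [0,0,0],"fingers": 0.7},{"dp": [0,-0.001,0.032],"angular": [0,0,0],"fingers": 0.7},{"dp": [0,-0.001,0.038],"angular": [0,0,0],"fingers": 0.7},{"dp": [0,-0.001,0.04],"angular": [0,0,0],"fingers": 0.7},{"dp": [0,-0.001,0.04],"angular": [0,0,0],"fingers": 0.7}]}}

```text
time: 34.3
tool_pos: [611.2, 19.5, 95.9]
tcp_rot: [-180.0, -0.0, -8.1]
ft_force: [0.3, -0.1, -2.2]
finger_gap: 56.6
grip_force: 43.5
```

The drum is past the key tops with no force. Lowering to the seat.

Request:
{"name": "step_arm", "arguments": {"targets": [{"dp": [0,0,0.03],"angular": [0,0,0],"fingers": 0.7},{"dp": [0,0,0.06],"angular": [0,0,0],"fingers": 0.7},{"dp": [0,0,0.09],"angular": [0,0,0],"fingers": 0.7},{"dp": [0,0,0.12],"angular": [0,0,0],"fingers": 0.7},{"dp": [0,0,0.14],"angular": [0,0,0],"fingers": 0.7},{"dp": [0,0,0.153],"angular": [0,0,0],"fingers": 0.7},{"dp": [0,0,0.16],"angular": [0,0,0],"fingers": 0.7},{"dp": [0,0,0.16],"angular": [0,0,0],"fingers": 0.7}]}}

```text
time: 35.3
tool_pos: [611.2, 19.4, 63.9]
tcp_rot: [-180.0, -0.0, -8.1]
ft_force: [-0.3, 0.2, -0.7]
finger_gap: 56.8
grip_force: 43.5
```

Request:
{"name": "step_arm", "arguments": {"targets": [{"dp": [0,0,0.003],"angular": [0,0,0],"fingers": 0.7},{"dp": [0,0,0.006],"angular": [0,0,0],"fingers": 0.7},{"dp": [0,0,0.009],"angular": [0,0,0],"fingers": 0.7},{"dp": [0,0,0.011],"angular": [0,0,0],"fingers": 0.7},{"dp": [0,0,0.011],"angular": [0,0,0],"fingers": 0.7},{"dp": [0,0,0.011],"angular": [0,0,0],"fingers": 0.7},{"dp": [0,0,0.011],"angular": [0,0,0],"fingers": 0.7},{"dp": [0,0,0.011],"angular": [0,0,0],"fingers": 0.7}]}}

```text
time: 36.3
tool_pos: [611.3, 19.4, 62.4]
tcp_rot: [180.0, -0.0, -8.1]
ft_force: [-2.7, -0.2, 5.2]
finger_gap: 56.4
grip_force: 44.1
```

Seated at TCP z=62.4 (predicted 62.3), with 5 N of contact. Releasing slowly, going straight up and away.

Request:
{"name": "step_arm", "arguments": {"targets": [{"dp": [0,0,0],"angular": [0,0,0],"fingers": 0.32},{"dp": [0,0,0],"angular": [0,0,0],"fingers": 0.28},{"dp": [0,0,0],"angular": [0,0,0],"fingers": 0.2},{"dp": [0,0,0],"angular": [0,0,0],"fingers": 0.1},{"dp": [0,0,-0.1],"angular": [0,0,0],"fingers": 0.05},{"dp": [0,0,-0.3],"angular": [0,0,0],"fingers": 0},{"dp": [0,0,-0.5],"angular": [0,0,0],"fingers": 0},{"dp": [0,0,-0.7],"angular": [0,0,0],"fingers": 0}]}}

```text
time: 37.3
tool_pos: [611.4, 19.4, 204.9]
tcp_rot: [-180.0, -0.1, -8.1]
ft_force: [1.5, 0.3, 0.1]
finger_gap: 85.6
grip_force: 0.0
```

Request:
{"name": "step_arm", "arguments": {"targets": [{"dp": [-0.2,0.35,0],"angular": [0,0,0],"fingers": 0},{"dp": [-0.5,0.9,0],"angular": [0,0,0],"fingers": 0},{"dp": [-0.5,0.98,0],"angular": [0,0,0],"fingers": 0},{"dp": [-0.5,0.98,0],"angular": [0,0,0],"fingers": 0},{"dp": [-0.5,0.98,0],"angular": [0,0,0],"fingers": 0},{"dp": [-0.5,0.98,0],"angular": [0,0,0],"fingers": 0},{"dp": [-0.5,0.98,0],"angular": [0,0,0],"fingers": 0},{"dp": [-0.5,0.98,0],"angular": [0,0,0],"fingers": 0}]}}

```text
time: 38.3
tool_pos: [484.9, -159.6, 201.7]
tcp_rot: [-180.0, 0.0, -8.0]
ft_force: [-0.5, -0.6, -0.2]
finger_gap: 85.1
grip_force: 0.0
```

Request:
{"name": "step_arm", "arguments": {"targets": [{"dp": [-0.1,0.35,-0.05],"angular": [0,0,0],"fingers": 0},{"dp": [-0.3,0.9,-0.05],"angular": [0,0,0],"fingers": 0},{"dp": [-0.3,0.95,-0.05],"angular": [0,0,0],"fingers": 0},{"dp": [-0.3,0.95,-0.05],"angular": [0,0,0],"fingers": 0},{"dp": [-0.3,0.95,-0.05],"angular": [0,0,0],"fingers": 0},{"dp": [-0.3,0.95,-0.05],"angular": [0,0,0],"fingers": 0},{"dp": [-0.3,0.95,-0.05],"angular": [0,0,0],"fingers": 0},{"dp": [-0.3,0.95,-0.05],"angular": [0,0,0],"fingers": 0}]}}

```text
time: 39.3
tool_pos: [398.8, -339.2, 211.7]
tcp_rot: [-180.0, -0.0, -8.0]
ft_force: [0.3, 0.1, 0.1]
finger_gap: 86.0
grip_force: 0.0
```

```bash
python3 go.py;python3 - <<'E'
from seg import *
for n in("top","side"):
    I[n]=snapshot(n); cv2.imwrite(f"pics/{n}11.png",I[n])
T,S=I["top"],I["side"]
c=lambda I,u,v,r=25:cv2.resize(I[v-r:v+r,u-r:u+r],(266,266),interpolation=cv2.INTER_CUBIC)
cv2.imwrite("pics/z11.png",np.vstack([np.hstack([c(T,275,205),c(T,277,281),c(T,370,281)]),np.hstack([c(S,262,210),c(T,160,231),c(S,345,158,32)])]))
E
```

```text
t 39.3 [ 398.8 -339.2  211.7] [-180.   -0.   -8.] F [0.3 0.1 0.1] gap 86.0 0.0
```

View pics/z11.png

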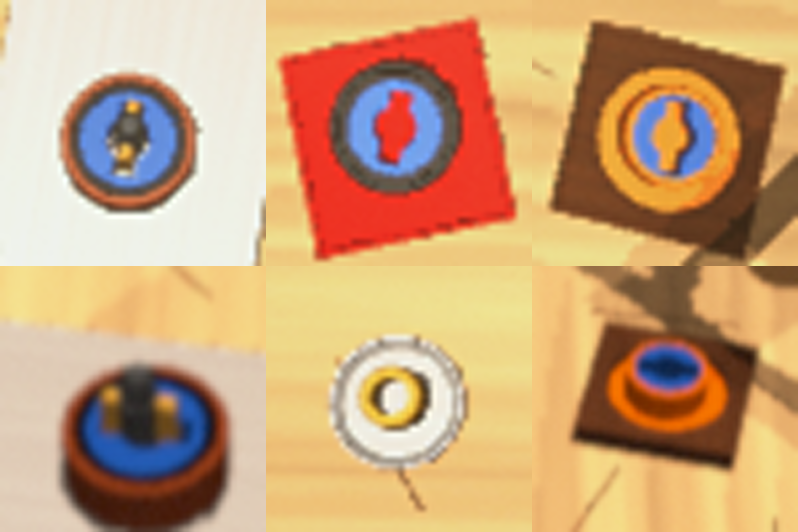

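All the pieces lie flat in their places. The fresh drum is fully home, with its keyways on the keys and the shaft bare above it. Handing in.

```bash
python3 -c "from bench import hand_in; print(hand_in())"
```

```text
the job is handed in; nothing more can be done
None
```

The job is done and handed in at about 39 s: the collar is in the dish, the orange drum in the well, the worn drum in the tray, and the matching fresh drum is fully home on the otherwise bare shaft; I never went near the other fresh drum or the car.

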